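# Pry open a label dispenser and load a fresh roll

### The arm

A 6-joint arm with a two-finger parallel gripper is mounted at the origin on a cart in front of the work surface, level with it; the furniture and walls round the work are solid. World frame = base frame: x ahead of the robot, y to its left, z up, the work surface at z = 0. Lengths are in m, angles in rad, forces in N, time in s.
With the tool pointing down it reaches from about 0.3 to 0.85 m from the base axis. Payload 4.2 kg.
Tool frame: the origin (TCP) lies at the very end of the fingers, on their centre line; the grasp point (between the pads) lies 19 mm behind it (bot.hold_point_z is the distance from the TCP to the grasp point, in m); z points along the fingers, x is the direction in which the jaws open and shut, and the axes are right-handed (so a half turn about z gives the same grasp; the last joint's range is limited). The gripper opens to 91 mm and grips with 3 to 60 N. Pads are 32 mm wide; open, the fingers measure 118 mm over their backs; the gripper's body (76 mm by 178 mm) begins 60 mm behind the grasp point.
Start: joints at [-1.281, 0.32, 1.565, -0, 1.257, -0.02], TCP at [0.175, -0.548, 0.185] pointing down, gripper open.
Joint ranges: [-3.11, 3.11], [-0.84, 2.01], [0.21, 2.61], [-1.34, 4.49], [0.05, 2.63], [-2.56, 2.56]. Speed limits (rad/s): [2.57, 2.57, 3.14, 3.14, 3.14, 3.14].

### API

Orientations are given as a unit quaternion [w, x, y, z].
In Python, from cell import bot gives the robot as it stands.
- The arm moves only by the shell command python3 -m jog 'ROWS'. ROWS is JSON, a list of rows, each an object with "slide": the shift along the tool's x, y, z scaled (see below), a list of three; "twist": the turn about the tool's z scaled (see below); "grip": the opening, from -1 (shut) to 1 (fully open). In form: [{"slide": [dx, dy, dz], "twist": twist, "grip": grip}, ...]. A call has 1 to 8 rows; each row shifts and turns the commanded pose from where the row before left it, along the tool's axes as they then stand; what a row does not reach is not made up. The controller multiplies each number of a shift by 0.025 m and each number of a turn by 4 degrees. A row lasts 1/10 s, in which the tool goes at most 50 mm and 8.59 degrees, less where a joint would pass 70% of its speed; a pose out of reach is approached as far as the arm can. A call with a number of a shift or a turn outside -1 to 1 is refused whole. A call with a gripper value outside its range is refused whole. The fingers move at their own pace and stop on an object; the grip force is fixed at half the most. Time passes only in rows, so rows that do not move let the fingers close. It gives the time, the measured TCP pose, the force and the opening at its end, in the units of the state.
- bot.get_state(): the state, without advancing time (a new reading comes with each control period).
- bot.grab_frame(name): name is "scene" or "side" or "wrist"; returns the picture (480x640x3 uint8, blue, green, red); there is no depth.
- bot.camera_info(name): a dict with "fov_y" (degrees; the focal length in pixels is half the picture's height over the tangent of half this angle, whatever the lens; pixels are square), "cx", "cy" (the principal point, pixels), "R" (3x3) and "t" (3): a world point X has camera coordinates R X + t. Camera axes: x right, y down, z forward; pixel columns grow to the right and rows downward; lengths in m; the calibration is good to about 2 mm. A picture is of the moment at which its call begins: read the wrist's pose just before it. camera_info takes no time and is no camera call; for the wrist camera it gives the pose at the moment of the call.
- bot.job_done(): hands the job in, once; it reports no verdict.
Trained networks look in the newest picture that a camera, given by its name, has taken for a name from the list of things; names that differ only in an ending like _2 or _b are one class to them, and where a whole thing is asked for, a point or a joint stands for the part that bears it (a point fixed in the world has none). Each returns a list of dicts, best first, with "score" (0 to 1); they miss things now and then, are a little off and sometimes report something else, mostly with a low value. They report only what shows in the picture. A call takes as long as a camera call. They do not tell look-alikes from the thing itself.
- bot.cut_out(camera, thing): "pixels" (480x640 bool, what is visible of it) and "extent" ([left, top, right, bottom] in pixels, round what is visible of it).
The state is a dict: "t": time; "joints": joint angles; "dq": joint speeds; "joint_efforts": joint torques, N m; "tcp_pos": TCP position; "eef_rot": TCP orientation; "force": force on the tool from outside, world axes, zero at the start; "ft_torque": the same for the moment, N m; "width": finger opening in m.
Only numpy, scipy, OpenCV 4.12 (cv2) and the standard library are available. Lean on these libraries where they do the work, as an engineer would, in place of code of your own. Each camera call takes 0.05 s, during which the arm holds its last target. There are 200 camera calls.

### The job

Reload the label dispenser. Take the yellow-handled opening tool, slide its blade up the sloping slot below the front edge of the closed grey cover until the tip is well inside, and lever the cover up with the blade (keep the gripper itself off the cover until it stands half open), then swing it all the way back. Lay the tool flat on the blue mat again, set the white label roll upright on the dispenser's spindle so that it rests on its seat, let go, and do not disturb the loose things standing round about (brown bottle, white tub, white bottle).

Things in the scene. Friction and masses are not known exactly. Their poses are not given: they have to be found in the camera images.
- dispenser: White label dispenser, fixed, 120 x 150 mm (own x by y), 154 mm high with its grey cover closed. Origin: centre of its underside; +x points to its back (hinge side), -x is the front, which faces the robot's left, z up. The flat deck inside is 105 mm high and carries an upright spindle at own x = y = 0. The pry slot, 46 mm wide, is in the middle of the front, under the cover's front edge.
- slot (a point): Middle of the slot's mouth, own (-60, 0, 109) mm of the dispenser. The slot leads from here inward and up at 33 degrees. Floor: an orange ramp z = 105 + 0.65 (x + 60) mm, from x = -72 (a lead-in jutting out of the front) to -44. Ceiling: the cover's lip, parallel, 7.5 mm from the ramp, x = -61 to -44. Beyond x = -44 it is hollow up to the cover's roof (underside at z = 150 mm).
- seat (a point): Centre of the top of the black seat disc (44 mm in diameter) at the spindle's foot, 108 mm above the bench: the underside of a mounted roll rests here. The spindle, a steel post 20 mm in diameter with tapered top, rises 29 mm above this point.
- cover_hinge (a point): Middle of the cover's hinge axis, at own coordinates (56, 0, 107) mm of the dispenser; the axis runs along the dispenser's y.
- cover (a joint): Opening angle of the cover in rad: 0 closed, 1.6 the stop (upright, slightly past it). The stiff hinge holds the cover where it is left; lifting takes about 2 to 3 N at the front edge.
- cover_shell: The grey cover, a shell open below, 116 mm (along x) x 146 mm x 47 mm, walls 4 mm. Origin on the hinge axis; at closed its axes are those of the dispenser. Closed, its roof's underside is 43 mm above the hinge axis.
- lip (a point): Front lower edge of the cover's lip above the slot, 116 mm in front of the hinge axis; moves with the cover.
- pry_tool: Opening tool, 140 mm long along its own x, lying flat. Origin: centre of its length on the underside. Yellow handle 75 x 20 x 18 mm (own x from -70 to +5 mm); steel blade, 65 mm long, 18 mm wide, 3 mm thick (2 mm over the last 6 mm), from x = +5 to the tip at +70 mm, at mid-height (9 mm). 60 g.
- tool_tip (a point): The tip of the blade: own (70, 0, 9) mm of the tool.
- tool_grip (a point): Good place to grip the handle, across its 20 mm width: own (-12, 0, 9) mm of the tool, 82 mm behind the tip.
- mat: Blue mat, fixed, 200 x 100 x 3 mm (own x by y). Origin: centre of its underside. The tool starts on it.
- roll: White label roll standing on its flat end, 60 mm in diameter, 40 mm high, bore 28 mm in diameter right through (brown core). Origin: centre of its underside, z along the bore. 120 g. It has a round symmetry: its yaw means nothing.
- flux_bottle: Small brown bottle with a red cap, 31 mm in diameter, 90 mm high, loose bystander. Origin: centre of the underside.
- finger_cots: White tub with a blue lid, 69 mm in diameter, 50 mm high, loose bystander. Origin: centre of the underside.
- glue_bottle: Small white bottle with a red cap, 29 mm in diameter, 75 mm high, loose bystander. Origin: centre of the underside.
Not all that is in view belongs to the job. Of the things like the roll, leave any that is green; of the rest the larger one is meant.

How it is judged:
On the way, in this order (a step that is already met when the one before it is completed fails the run):
1. the blade's tip is at least 18 mm (horizontally) inside the slot of the still closed cover (x of tool_tip in the frame of dispenser between -0.042 and 0 m and y of tool_tip in the frame of dispenser between -0.023 and 0.023 m and z of tool_tip in the frame of dispenser between 0.108 and 0.145 m and value of joint cover below 0.08 rad).
2. the cover is swung back beyond 1.3 rad (value of joint cover above 1.3 rad), for 0.1 s.
At the end, for the whole second after the job is handed in: The cover stands open beyond 1.3 rad; the roll stands upright (within 0.08 rad) and still on the spindle, its underside within 4 mm of the seat and its axis within 6 mm of the spindle's; the tool lies flat (within 0.15 rad), right side up and still, its middle over the mat (value of joint cover above 1.3 rad and horizontal distance between roll and seat below 0.006 m and z of roll in the frame of seat between -0.003 and 0.004 m and angle between roll's own z axis and vertical below 0.08 rad and linear speed of each of roll, pry_tool below 0.02 m/s and x of pry_tool in the frame of mat between -0.1 and 0.1 m and y of pry_tool in the frame of mat between -0.05 and 0.05 m and z of pry_tool in the frame of mat below 0.025 m and angle between pry_tool's own z axis and vertical below 0.15 rad); the robot touches nothing.
It fails at once if the gripper or arm touches the cover before it has been pried open to 0.6 rad (contact force between any of the fingers, the arm and cover_shell above 0.5 N and value of joint cover below 0.6 rad).
It fails at once if the brown bottle, white tub or white bottle is moved more than 30 mm (distance of any of flux_bottle, finger_cots, glue_bottle from where it was at the start of the episode above 0.03 m).
It also fails if it takes over 72 s, if anything falls off the work surface, if the arm or the gripper's body presses on something with over 40 N, if the wrist force passes 120 N, or if a joint passes its speed limit or range.

## Working session

There is one attempt and no reset: what is moved stays moved. The work goes in short steps, Python scripts to look and compute and a shell command to move; the robot and the scene stay as the last step left them, time stands still between calls to the robot, and variables do not carry over. Pictures are saved under pics/ and viewed, about 8 in all and at most 12, crops included, and the job is handed in when it is done.

```bash
ls; mkdir -p pics; cat > h.py <<'E'
from cell import bot
import numpy as np, cv2
def cam(n):
    c=bot.camera_info(n); f=240/np.tan(np.radians(c['fov_y'])/2)
    return f,c['cx'],c['cy'],np.array(c['R']),np.array(c['t'])
def ray(n,u,v,z,c=None):
    f,cx,cy,R,t=c or cam(n)
    d=R.T@np.array([(u-cx)/f,(v-cy)/f,1]); o=-R.T@t
    return o+d*(z-o[2])/d[2]
def proj(n,X,c=None):
    f,cx,cy,R,t=c or cam(n)
    p=R@np.array(X)+t; return np.array([cx+f*p[0]/p[2],cy+f*p[1]/p[2]])
E
python3 - <<'E'
from h import *
print(bot.get_state())
a=bot.grab_frame('scene');cv2.imwrite('pics/a.png',a)
for t in ['dispenser','cover_shell','pry_tool','mat','roll','flux_bottle','finger_cots','glue_bottle']:
    for r in bot.cut_out('scene',t)[:3]:
        m=r['pixels'];v,u=np.nonzero(m);print(t,round(r['score'],2),[int(x) for x in r['extent']],u.mean().round(),v.mean().round(),ray('scene',u.mean(),v.mean(),0).round(3))
a=bot.grab_frame('side');cv2.imwrite('pics/b.png',a)
for n in ['scene','side']: f,cx,cy,R,t=cam(n);print(n,f,-R.T@t,R[2])
E
```

```text
pics
{'t': 0.0, 'joints': array([-1.28100290e+00,  3.20330825e-01,  1.56570145e+00,  8.54140560e-06,
        1.25739677e+00, -2.00086197e-02]), 'dq': array([ 0.00083061, -0.00080098, -0.00087591, -0.00038258,  0.00142422,
        0.00110093]), 'joint_efforts': array([ 3.76721800e-07, -4.12453687e+01, -2.31972599e+01,  7.27023580e-02,
        4.58435481e-02, -1.63268041e-04]), 'tcp_pos': array([ 0.17513615, -0.54708024,  0.18368928]), 'eef_rot': array([-5.59280058e-04,  8.07733403e-01, -5.89547205e-01, -7.28218504e-04]), 'force': array([-0.55564417, -0.15911401, -0.1022973 ]), 'ft_torque': array([ 0.00830496, -0.04322118,  0.02342794]), 'width': 0.09125449310315818}
dispenser 0.94 [360, 164, 452, 263] 405.0 212.0 [ 0.516 -0.352 -0.   ]
cover_shell 0.85 [366, 161, 453, 229] 408.0 195.0 [ 0.552 -0.411  0.   ]
pry_tool 0.6 [223, 347, 276, 412] 252.0 380.0 [0.43  0.225 0.   ]
mat 0.75 [197, 326, 302, 429] 250.0 376.0 [0.438 0.222 0.   ]
roll 0.89 [299, 232, 323, 258] 312.0 246.0 [ 0.596 -0.099  0.   ]
roll 0.73 [340, 305, 364, 330] 352.0 318.0 [ 0.393 -0.009  0.   ]
roll 0.69 [280, 304, 310, 338] 294.0 322.0 [0.469 0.08  0.   ]
flux_bottle 0.87 [234, 262, 256, 294] 245.0 279.0 [ 0.629  0.074 -0.   ]
finger_cots 0.9 [178, 286, 217, 326] 199.0 305.0 [0.64  0.189 0.   ]
scene 492.4497815758048 [0.02360905 0.48517528 0.79972788] [ 0.48929027 -0.52259478 -0.69820464]
side 446.5141413632465 [0.44562418 0.65937968 0.65040077] [ 0.08345371 -0.80578685 -0.58629603]
```

View pics/a.png

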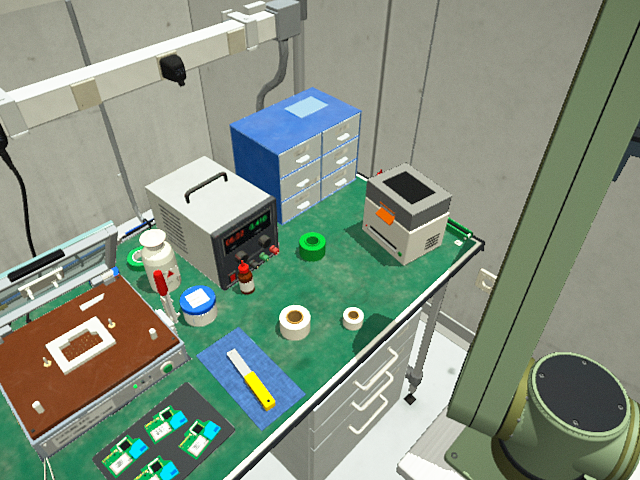

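View pics/b.png

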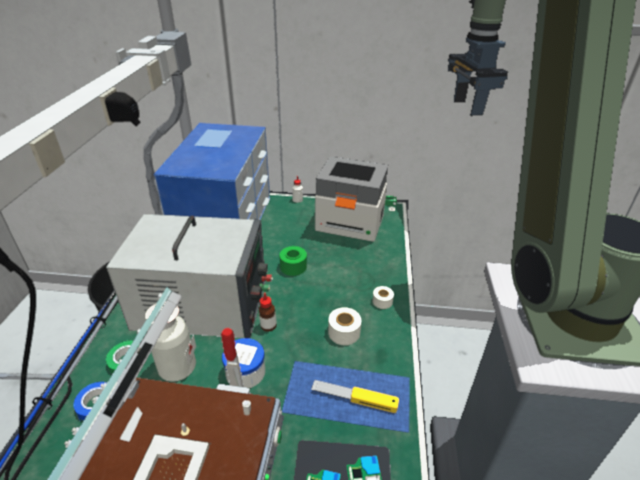

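```bash
cat >> h.py <<'E'
from scipy.optimize import minimize
def box(x0,x1,y0,y1,z0,z1): return np.array([[x,y,z] for x in(x0,x1) for y in(y0,y1) for z in(z0,z1)])
def cyl(r,h): a=np.linspace(0,2*np.pi,24,0); return np.array([[r*np.cos(t),r*np.sin(t),z] for t in a for z in(0,h)])
def fit(parts,masks,p0,z0=0,yaw=True):
    cs={n:cam(n) for n in masks}
    def cost(p):
        y=p[2]*.3 if yaw else 0; c,s=np.cos(y),np.sin(y); e=0
        for n,m in masks.items():
            f,cx,cy,R,t=cs[n]; im=np.zeros((960,1280),np.uint8)
            for P in parts:
                W=np.c_[P[:,0]*c-P[:,1]*s+p[0],P[:,0]*s+P[:,1]*c+p[1],P[:,2]+z0]@R.T+t
                uv=np.c_[f*W[:,0]/W[:,2]+cx,f*W[:,1]/W[:,2]+cy]
                cv2.fillConvexPoly(im,cv2.convexHull(np.round((uv*2+.5)*16).astype(np.int32)),1,shift=4)
            M=cv2.resize(m.astype(np.uint8),(1280,960),interpolation=0)
            e+=1-(im&M).sum()/max(1,(im|M).sum())
        return e/len(masks)
    p=np.array([p0[0],p0[1],(p0[2] if yaw else 0)/.3])
    for s in(.02,.008,.003):
        r=minimize(cost,p,method='Nelder-Mead',options=dict(initial_simplex=[p]+[p+s*np.eye(3)[i]*(5 if i==2 else 1) for i in range(3)],xatol=1e-4,fatol=1e-5));p=r.x
    return p[0].round(4),p[1].round(4),(p[2]*.3).round(4),round(r.fun,3)
def mask(n,t,near=None,z=0.02):
    rs=bot.cut_out(n,t)
    if near is None: return rs[0]['pixels']
    q=proj(n,[*near,z])
    r=min(rs,key=lambda r:np.hypot(*(np.argwhere(r['pixels']).mean(0)[::-1]-q)))
    return r['pixels']
DISP=[box(-.06,.06,-.075,.075,0,.105),box(-.06,.056,-.073,.073,.105,.154),box(-.072,-.06,-.023,.023,.097,.105)]
TOOL=[box(-.07,.005,-.01,.01,0,.018),box(.005,.07,-.009,.009,.0075,.0105)]
E
python3 - <<'E'
from h import *
for n in['scene','side']: bot.grab_frame(n)
C=['scene','side']
md={n:mask(n,'dispenser',(.54,-.37),.08)|mask(n,'cover_shell',(.54,-.37),.13) for n in C}
mt={n:mask(n,'pry_tool',(.43,.225)) for n in C}
mr={n:mask(n,'roll',(.47,.08)) for n in C}
mm={n:mask(n,'mat',(.435,.22),0)|mt[n] for n in C}
for ns in(C,['scene'],['side']):
  g=lambda m:{n:m[n] for n in ns}
  print(ns);print('disp',fit(DISP,g(md),(.53,-.37,-1.57)),fit(DISP,g(md),(.53,-.37,-1.3)))
  print('tool',fit(TOOL,g(mt),(.43,.225,2.2),.003),fit(TOOL,g(mt),(.43,.225,1.2),.003))
  print('roll',fit([cyl(.03,.04)],g(mr),(.47,.08),0,False))
  print('mat',fit([box(-.1,.1,-.05,.05,0,.003)],g(mm),(.435,.22,1.5)))
im=cv2.imread('pics/a.png'); cr=cv2.resize(im[225:425,200:400],None,fx=2.5,fy=2.5)
im=cv2.imread('pics/b.png'); cr2=cv2.resize(im[150:270,280:400],(500,500),interpolation=cv2.INTER_CUBIC)
cv2.imwrite('pics/c.png',cv2.resize(np.hstack([cr,cr2]),(800,400)))
for n in C:
  for r in bot.cut_out(n,'glue_bottle')[:2]:
    q=np.argwhere(r['pixels']).mean(0);print('glue',n,r['score'],ray(n,q[1],q[0],.037))
  for t in('flux_bottle','finger_cots'):
    for r in bot.cut_out(n,t)[:1]:
      q=np.argwhere(r['pixels']).mean(0);print(t,n,ray(n,q[1],q[0],.035))
E
```

```text
['scene', 'side']
disp (np.float64(0.4674), np.float64(-0.2693), np.float64(-1.7527), np.float64(0.047)) (np.float64(0.4674), np.float64(-0.2699), np.float64(-1.7581), np.float64(0.048))
tool (np.float64(0.429), np.float64(0.2275), np.float64(2.9689), np.float64(0.267)) (np.float64(0.4321), np.float64(0.2269), np.float64(-0.1544), np.float64(0.143))
roll (np.float64(0.457), np.float64(0.0904), np.float64(0.0084), np.float64(0.098))
mat (np.float64(0.3997), np.float64(0.1754), np.float64(1.5982), np.float64(0.626))
['scene']
disp (np.float64(0.4701), np.float64(-0.2708), np.float64(-1.7299), np.float64(0.035)) (np.float64(0.4699), np.float64(-0.2709), np.float64(-1.7882), np.float64(0.034))
tool (np.float64(0.4289), np.float64(0.2274), np.float64(2.971), np.float64(0.18)) (np.float64(0.4335), np.float64(0.2271), np.float64(-0.1614), np.float64(0.119))
roll (np.float64(0.4588), np.float64(0.0895), np.float64(0.0068), np.float64(0.103))
mat (np.float64(0.4003), np.float64(0.1754), np.float64(1.5933), np.float64(0.627))
['side']
disp (np.float64(0.4662), np.float64(-0.2752), np.float64(-1.7499), np.float64(0.047)) (np.float64(0.473), np.float64(-0.2723), np.float64(-1.3637), np.float64(0.11))
tool (np.float64(0.4296), np.float64(0.2246), np.float64(2.9129), np.float64(0.349)) (np.float64(0.4317), np.float64(0.226), np.float64(-0.166), np.float64(0.151))
roll (np.float64(0.4568), np.float64(0.0874), np.float64(0.0174), np.float64(0.08))
mat (np.float64(0.3986), np.float64(0.1753), np.float64(1.61), np.float64(0.625))
glue scene 0.64 [0.60177986 0.09291872 0.037     ]
flux_bottle scene [0.60086116 0.09320587 0.035     ]
finger_cots scene [0.61409814 0.2014694  0.035     ]
glue side 0.68 [ 0.61167338 -0.35337001  0.037     ]
flux_bottle side [0.60134311 0.09223449 0.035     ]
finger_cots side [0.60780314 0.19968581 0.035     ]
```

View pics/c.png

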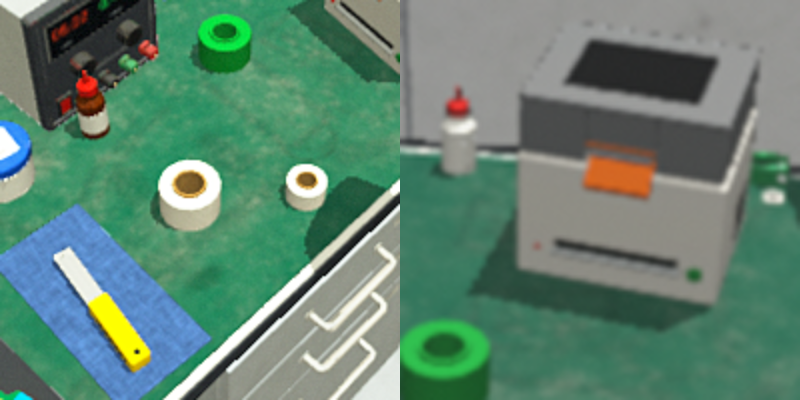

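Candidates for the roll in the scene view are green at (312,246), small white at (352,318) and large white at (294,322). I choose the large white one, and the crop confirms it. The tool's tip is at (232,352) with the handle near (265,395). The dispenser's front, with the orange ramp, faces +y. First I turn the gripper for the tool.

```bash
cat >> h.py <<'E'
from scipy.spatial.transform import Rotation
def Rt():
    q=bot.get_state()['eef_rot']; return Rotation.from_quat([q[1],q[2],q[3],q[0]]).as_matrix()
def go(target,yaw=None):
    s=bot.get_state();R=Rt();d=(np.array(target)-s['tcp_pos'])
    print('t',round(s['t'],2),'pos',s['tcp_pos'].round(4),'yaw',np.degrees(np.arctan2(R[1,0],R[0,0])).round(2),'w',round(s['width'],4),'F',s['force'].round(1),'units',(R.T@d/.025).round(2))
    if yaw is not None: print('twist units',round(-((yaw-np.degrees(np.arctan2(R[1,0],R[0,0]))+180)%360-180)/4,2))
E
T='{"slide":[0,0,0],"twist":-1,"grip":1}'
python3 -m jog '[{"slide":[0,0,0],"twist":-1,"grip":1},{"slide":[0,0,0],"twist":-1,"grip":1},{"slide":[0,0,0],"twist":-1,"grip":1},{"slide":[0,0,0],"twist":-1,"grip":1},{"slide":[0,0,0],"twist":-1,"grip":1},{"slide":[0,0,0],"twist":-1,"grip":1},{"slide":[0,0,0],"twist":-1,"grip":1},{"slide":[0,0,0],"twist":-1,"grip":1}]'
python3 -c "
from h import *
go([.42,.2284,.12],80.8)
print(fit([box(-.1,.1,-.05,.05,0,.003)],{'scene':mask('scene','mat')|mask('scene','pry_tool')},(.435,.22,-.1)))"
```

```text
t: 2.2
tcp_pos: [0.1753, -0.5476, 0.1846]
eef_rot: [0.0, 0.939, -0.343, 0.0]
force: [0.8, -0.6, 1.3]
width: 0.0911
t 2.2 pos [ 0.1753 -0.5476  0.1846] yaw -40.09 w 0.0911 F [ 0.8 -0.6  1.3] units [-12.5  -30.05   2.58]
twist units -30.22
(np.float64(0.4428), np.float64(0.2209), np.float64(-0.0566), np.float64(0.025))
```

```bash
python3 -m jog '[{"slide":[0,0,0],"twist":-1,"grip":1},{"slide":[0,0,0],"twist":-1,"grip":1},{"slide":[0,0,0],"twist":-1,"grip":1},{"slide":[0,0,0],"twist":-1,"grip":1},{"slide":[0,0,0],"twist":-1,"grip":1},{"slide":[0,0,0],"twist":-1,"grip":1},{"slide":[0,0,0],"twist":-1,"grip":1},{"slide":[0,0,0],"twist":-1,"grip":1}]' >/dev/null
python3 -m jog '[{"slide":[0,0,0],"twist":-1,"grip":1},{"slide":[0,0,0],"twist":-1,"grip":1},{"slide":[0,0,0],"twist":-1,"grip":1},{"slide":[0,0,0],"twist":-1,"grip":1},{"slide":[0,0,0],"twist":-1,"grip":1},{"slide":[0,0,0],"twist":-1,"grip":1},{"slide":[0,0,0],"twist":-1,"grip":1},{"slide":[0,0,0],"twist":-1,"grip":1}]' >/dev/null
python3 -m jog '[{"slide":[0,0,0],"twist":-1,"grip":1},{"slide":[0,0,0],"twist":-1,"grip":1},{"slide":[0,0,0],"twist":-1,"grip":1},{"slide":[0,0,0],"twist":-1,"grip":1},{"slide":[0,0,0],"twist":-1,"grip":1},{"slide":[0,0,0],"twist":-1,"grip":1},{"slide":[0,0,0],"twist":-1,"grip":1},{"slide":[0,0,0],"twist":-1,"grip":1}]' >/dev/null
python3 -m jog '[{"slide":[0,0,0],"twist":-1,"grip":1},{"slide":[0,0,0],"twist":-1,"grip":1},{"slide":[0,0,0],"twist":-1,"grip":1},{"slide":[0,0,0],"twist":-1,"grip":1},{"slide":[0,0,0],"twist":-1,"grip":1},{"slide":[0,0,0],"twist":-1,"grip":1},{"slide":[0.5,0.1,0],"twist":-0.2,"grip":1},{"slide":[1,0.15,0],"twist":0,"grip":1}]'
python3 -m jog '[{"slide":[1,0.15,0],"twist":0,"grip":1},{"slide":[1,0.15,0],"twist":0,"grip":1},{"slide":[1,0.15,0],"twist":0,"grip":1},{"slide":[1,0.15,0],"twist":0,"grip":1},{"slide":[1,0.15,0],"twist":0,"grip":1},{"slide":[1,0.15,0],"twist":0,"grip":1},{"slide":[1,0.15,0],"twist":0,"grip":1},{"slide":[1,0.15,0],"twist":0,"grip":1}]'
python3 -m jog '[{"slide":[1,0.15,0],"twist":0,"grip":1},{"slide":[1,0.15,0],"twist":0,"grip":1},{"slide":[1,0.15,0],"twist":0,"grip":1},{"slide":[1,0.15,0],"twist":0,"grip":1},{"slide":[1,0.15,0],"twist":0,"grip":1},{"slide":[1,0.15,0],"twist":0,"grip":1},{"slide":[1,0.15,0],"twist":0,"grip":1},{"slide":[1,0.15,0],"twist":0,"grip":1}]'
python3 -c "
from h import *
go([.42,.2284,.12],80.8)"
```

```text
t: 5.5
tcp_pos: [0.2121, -0.5039, 0.1824]
eef_rot: [-0.006, 0.776, 0.631, -0.017]
force: [0.0, 0.7, 0.1]
width: 0.0912
t: 6.3
tcp_pos: [0.2816, -0.3127, 0.178]
eef_rot: [-0.006, 0.776, 0.631, -0.017]
force: [0.5, -0.9, 0.9]
width: 0.0912
t: 7.1
tcp_pos: [0.3513, -0.1233, 0.1733]
eef_rot: [-0.005, 0.776, 0.631, -0.017]
force: [0.3, -0.2, 0.3]
width: 0.0912
t 7.1 pos [ 0.3513 -0.1233  0.1733] yaw 78.22 w 0.0912 F [ 0.3 -0.2  0.3] units [14.37 -0.13  1.86]
twist units -0.65
```

```bash
python3 -m jog '[{"slide":[1,0,0],"twist":-0.3,"grip":1},{"slide":[1,0,0],"twist":-0.3,"grip":1},{"slide":[1,0,0],"twist":0,"grip":1},{"slide":[1,0,0],"twist":0,"grip":1},{"slide":[1,0,0],"twist":0,"grip":1},{"slide":[1,0,0],"twist":0,"grip":1},{"slide":[1,0,0],"twist":0,"grip":1},{"slide":[1,0,0],"twist":0,"grip":1}]' >/dev/null
python3 -m jog '[{"slide":[1,0,0],"twist":0,"grip":1},{"slide":[1,0,0],"twist":0,"grip":1},{"slide":[1,0,0],"twist":0,"grip":1},{"slide":[1,0,0.3],"twist":0,"grip":1},{"slide":[1,0,0.3],"twist":0,"grip":1},{"slide":[1,0,0.3],"twist":0,"grip":1},{"slide":[0.3,0,0],"twist":0,"grip":1},{"slide":[0,0,0],"twist":0,"grip":1}]'
python3 - <<'E'
from h import *
go([.42,.2284,.12],80.8); print(Rt().round(3))
c=cam('wrist');im=bot.grab_frame('wrist')
r=bot.cut_out('wrist','pry_tool')
if r:
  m=r[0]['pixels'];print(r[0]['score'],fit(TOOL,{'wrist':m},(.432,.2265,-.16),.003))
  cs=cv2.findContours(m.astype(np.uint8),0,2)[0];cv2.drawContours(im,cs,-1,(0,0,255),1)
f,cx,cy,R,t=c
print('cam',-R.T@t,R[2])
cv2.imwrite('pics/d.png',im)
E
```

```text
t: 8.7
tcp_pos: [0.41, 0.2277, 0.1443]
eef_rot: [-0.006, 0.762, 0.647, -0.017]
force: [0.2, 0.4, -0.5]
width: 0.091
t 8.7 pos [0.41   0.2277 0.1443] yaw 80.73 w 0.091 F [ 0.2  0.4 -0.5] units [0.11 0.42 0.96]
twist units -0.02
[[ 0.161  0.986 -0.034]
 [ 0.987 -0.162 -0.013]
 [-0.018 -0.031 -0.999]]
cam [0.34237521 0.24315167 0.34634744] [ 0.23055051 -0.05605742 -0.9714443 ]
```

View pics/d.png

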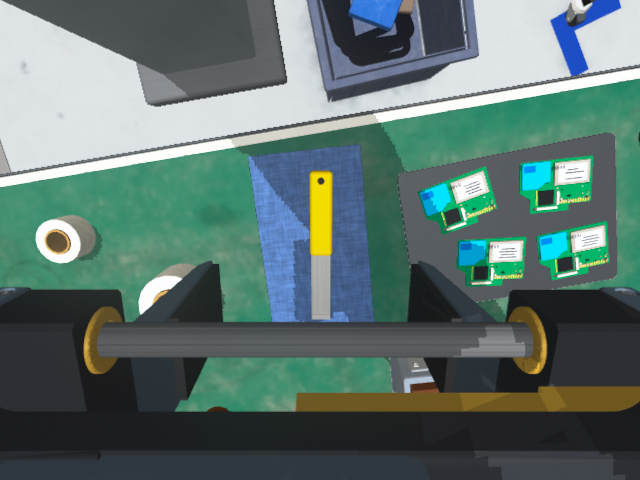

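```bash
python3 - <<'E'
from h import *
a=ray('wrist',320.5,171,.021);b=ray('wrist',320.5,254,.021);tip=ray('wrist',320.5,320,.014)
print(a,b,tip,np.linalg.norm(a-b),np.degrees(np.arctan2(*(b-a)[[1,0]])))
d=(b-a)/np.linalg.norm(b-a); g=b-d*.017; g[2]=.012-.019
print(g); g[2]=.0055; go(g); g[2]=.06; go(g)
E
```

```text
[0.36192271 0.23759892 0.021     ] [0.43404903 0.22607644 0.021     ] [0.50052838 0.21542561 0.014     ] 0.07304089679141078 -9.07654083828628
[ 0.41726189  0.22875826 -0.007     ]
t 8.8 pos [0.4101 0.2266 0.1447] yaw 80.64 w 0.0914 F [ 0.3  0.4 -0.8] units [0.23 0.44 5.55]
t 8.8 pos [0.4101 0.2266 0.1447] yaw 80.64 w 0.0914 F [ 0.3  0.4 -0.8] units [0.19 0.37 3.37]
```

```bash
python3 -m jog '[{"slide":[0.23,0.44,0.5],"twist":0,"grip":1},{"slide":[0,0,1],"twist":0,"grip":0},{"slide":[0,0,1],"twist":0,"grip":0},{"slide":[0,0,1],"twist":0,"grip":0},{"slide":[0,0,1],"twist":0,"grip":0},{"slide":[0,0,0.5],"twist":0,"grip":0},{"slide":[0,0,0.3],"twist":0,"grip":0},{"slide":[0,0,0],"twist":0,"grip":0}]'
python3 -c "
from h import *
go([.4173,.2288,.0055],80.9)"
```

```text
t: 9.6
tcp_pos: [0.4177, 0.2287, 0.0105]
eef_rot: [-0.006, 0.763, 0.646, -0.018]
force: [-0.4, 0.2, 0.5]
width: 0.0456
t 9.6 pos [0.4177 0.2287 0.0105] yaw 80.59 w 0.0456 F [-0.4  0.2  0.5] units [ 0.01 -0.01  0.2 ]
twist units -0.08
```

```bash
python3 -m jog '[{"slide":[0,0,0.15],"twist":0,"grip":-1},{"slide":[0,0,0],"twist":0,"grip":-1},{"slide":[0,0,0],"twist":0,"grip":-1},{"slide":[0,0,0],"twist":0,"grip":-1},{"slide":[0,0,-1],"twist":0,"grip":-1},{"slide":[0,0,-1],"twist":0,"grip":-1},{"slide":[0,0,-1],"twist":0,"grip":-1},{"slide":[0,0,-1],"twist":0,"grip":-1}]'
python3 - <<'E'
from h import *
# insertion pre-pose
Y=-1.755;D=np.array([.468,-.271]);ex=np.array([np.cos(Y),np.sin(Y)])
tgt=D+ex*(-.067-.0825)
print(tgt)
go([*tgt,.15],np.degrees(Y)+90)
im=bot.grab_frame('side'); im=im[200:480,200:520]; cv2.imwrite('pics/e.png',cv2.resize(im,None,fx=2,fy=2))
E
```

```text
t: 10.4
tcp_pos: [0.4211, 0.2307, 0.109]
eef_rot: [-0.006, 0.762, 0.647, -0.016]
force: [1.0, 0.2, 0.0]
width: 0.0007
[ 0.49538298 -0.12402918]
t 10.4 pos [0.4211 0.2307 0.109 ] yaw 80.66 w 0.0007 F [1.  0.2 0. ] units [-13.55   5.19  -1.56]
twist units 22.8
```

View pics/e.png

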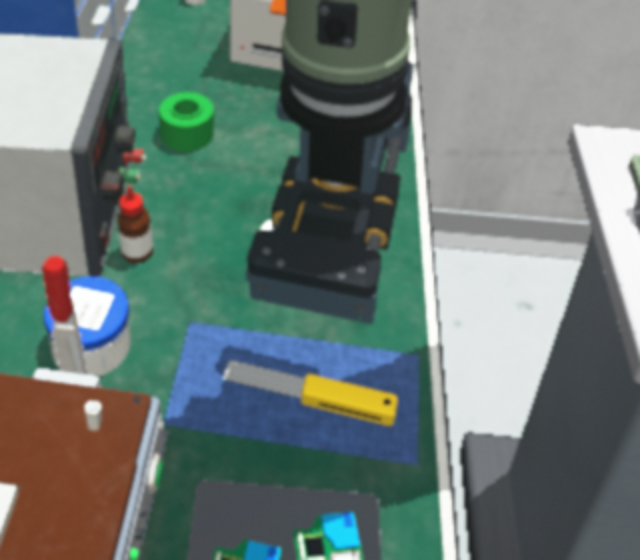

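The tool is still on the mat, so the fingers probably had not closed before the lift. I try again with a longer wait.

```bash
python3 -m jog '[{"slide":[0,0,0],"twist":0,"grip":0},{"slide":[0,0,0],"twist":0,"grip":0},{"slide":[0,0,0],"twist":0,"grip":0},{"slide":[0,0,0],"twist":0,"grip":0},{"slide":[0,0,0],"twist":0,"grip":0},{"slide":[0,0,0],"twist":0,"grip":0}]'
python3 - <<'E'
from h import *
print(fit(TOOL,{'side':mask('side','pry_tool',(.43,.22))},(.43,.227,-.16),.003))
go([.4173,.2288,.0055],80.9)
E
```

```text
t: 11.05
tcp_pos: [0.4209, 0.2305, 0.1072]
eef_rot: [-0.006, 0.762, 0.647, -0.017]
force: [0.2, 0.1, -0.2]
width: 0.0444
(np.float64(0.4309), np.float64(0.2254), np.float64(-0.1521), np.float64(0.164))
t 11.1 pos [0.421  0.2306 0.1073] yaw 80.65 w 0.0454 F [-0.6  0.   0.1] units [-0.02 -0.01  4.08]
twist units -0.06
```

```bash
python3 -m jog '[{"slide":[0,0,1],"twist":0,"grip":0},{"slide":[0,0,1],"twist":0,"grip":0},{"slide":[0,0,1],"twist":0,"grip":0},{"slide":[0,0,0.7],"twist":0,"grip":0},{"slide":[0,0,0.3],"twist":0,"grip":0},{"slide":[0,0,0],"twist":0,"grip":-1},{"slide":[0,0,0],"twist":0,"grip":-1},{"slide":[0,0,0],"twist":0,"grip":-1}]'
python3 -m jog '[{"slide":[0,0,0],"twist":0,"grip":-1},{"slide":[0,0,0],"twist":0,"grip":-1},{"slide":[0,0,0],"twist":0,"grip":-1},{"slide":[0,0,0],"twist":0,"grip":-1}]'
```

```text
t: 11.9
tcp_pos: [0.4186, 0.2299, 0.0087]
eef_rot: [-0.006, 0.762, 0.647, -0.016]
force: [-0.3, 0.3, 0.5]
width: 0.0245
t: 12.3
tcp_pos: [0.4178, 0.2294, 0.0079]
eef_rot: [-0.006, 0.762, 0.647, -0.017]
force: [-1.0, 0.1, -0.3]
width: 0.0005
```

```bash
python3 - <<'E'
from h import *
im=bot.grab_frame('side')
s=bot.get_state()
for X in([s['tcp_pos']],[[.42,.228,.021]]): print(proj('side',X[0]))
cv2.imwrite('pics/f.png',cv2.resize(im[270:450,260:440],None,fx=3,fy=3))
E
```

```text
[362.49474465 398.85897118]
[361.68955425 393.07715189]
```

View pics/f.png

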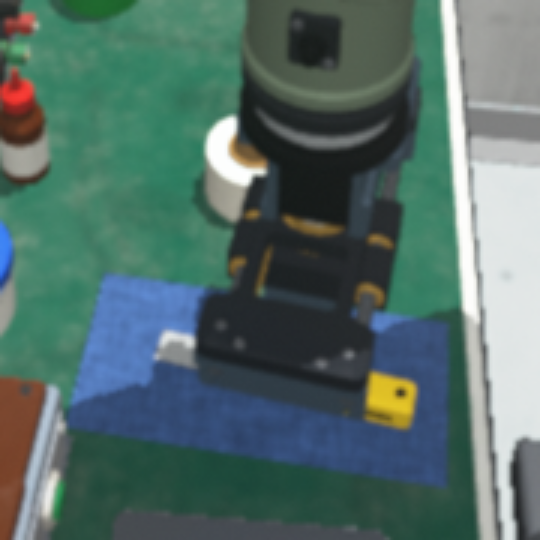

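```bash
python3 - <<'E'
from h import *
s=bot.get_state();R=Rt();p=s['tcp_pos']
for w in(.0,.01):
  for z in(0,.02):
    for dy in(-.016,.016): 
      q=proj('side',p+R@np.array([w+.0135,dy,-z]));print(w,z,dy,((q-[260,270])*3).round())
E
python3 -m jog '[{"slide":[0,0,0],"twist":0,"grip":-1},{"slide":[0,0,-0.5],"twist":0,"grip":-1},{"slide":[0,0,-1],"twist":0,"grip":-1}]'
python3 - <<'E'
from h import *
s=bot.get_state();im=bot.grab_frame('side')
im2=bot.grab_frame('wrist')
a=cv2.resize(im[270:450,260:440],(500,500)); b=cv2.resize(im2[100:420,160:480],(500,500))
cv2.imwrite('pics/g.png',cv2.resize(np.hstack([a,b]),(800,400)))
E
```

```text
0.0 0 -0.016 [332. 416.]
0.0 0 0.016 [273. 402.]
0.0 0.02 -0.016 [334. 394.]
0.0 0.02 0.016 [274. 380.]
0.01 0 -0.016 [329. 433.]
0.01 0 0.016 [269. 418.]
0.01 0.02 -0.016 [330. 411.]
0.01 0.02 0.016 [269. 396.]
t: 12.65
tcp_pos: [0.4175, 0.2291, 0.0441]
eef_rot: [-0.006, 0.762, 0.647, -0.019]
force: [0.0, 0.3, 0.1]
width: 0.0003
```

View pics/g.png

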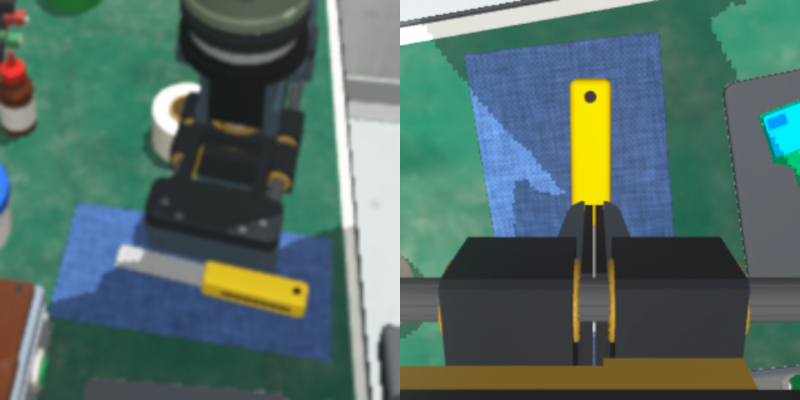

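```bash
python3 -m jog '[{"slide":[0,0,0.5],"twist":0,"grip":-1},{"slide":[0,0,0],"twist":0,"grip":-1}]'
python3 -m jog '[{"slide":[0,0,0.2],"twist":0,"grip":-1},{"slide":[0,0,0],"twist":0,"grip":-1}]'
python3 -m jog '[{"slide":[0,0,0.2],"twist":0,"grip":-1},{"slide":[0,0,0],"twist":0,"grip":-1}]'
python3 -m jog '[{"slide":[0,0,0.2],"twist":0,"grip":-1},{"slide":[0,0,0],"twist":0,"grip":-1}]'
python3 - <<'E'
from h import *
im=bot.grab_frame('scene');s=bot.get_state()['tcp_pos']
u,v=proj('scene',s).astype(int);print(u,v)
c=im[v-90:v+60,u-100:u+100]; cv2.imwrite('pics/i.png',cv2.resize(c,None,fx=4,fy=4,interpolation=cv2.INTER_CUBIC))
E
```

```text
t: 12.95
tcp_pos: [0.4172, 0.229, 0.0313]
eef_rot: [-0.006, 0.762, 0.647, -0.018]
force: [-0.6, -1.0, -0.2]
width: 0.0005
t: 13.15
tcp_pos: [0.4179, 0.2294, 0.027]
eef_rot: [-0.006, 0.762, 0.647, -0.018]
force: [-0.6, -0.9, -0.0]
width: 0.0004
t: 13.35
tcp_pos: [0.4179, 0.2294, 0.0222]
eef_rot: [-0.006, 0.762, 0.647, -0.017]
force: [0.9, -0.4, 0.3]
width: 0.0003
t: 13.55
tcp_pos: [0.4177, 0.2293, 0.0172]
eef_rot: [-0.006, 0.762, 0.647, -0.017]
force: [0.2, -0.5, 0.3]
width: 0.0003
253 380
```

View pics/i.png

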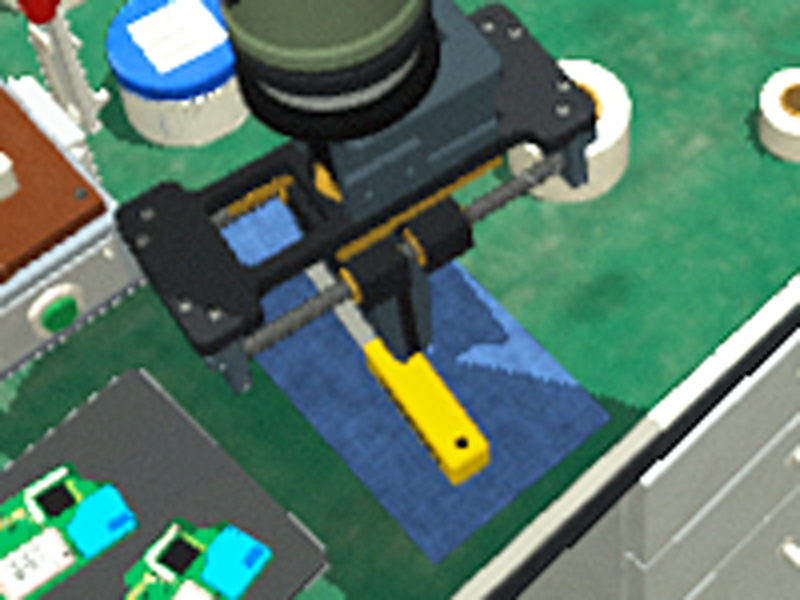

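```bash
python3 - <<'E'
from h import *
s=bot.get_state();p=s['tcp_pos'];R=Rt();out=[]
Y=-.157;E=np.array([np.cos(Y),np.sin(Y),0]);N=np.array([-E[1],E[0],0]);O=np.array([.4315,.2265,.003])
for n in('scene','wrist'):
  im=bot.grab_frame(n);u,v=proj(n,p+[0,0,.02]);k=6 if n=='scene' else 3;h=200//k
  u0,v0=int(u)-h,int(v)-h;c=cv2.resize(im[v0:v0+2*h,u0:u0+2*h],None,fx=k,fy=k,interpolation=cv2.INTER_CUBIC)
  def P(X): return tuple(int(a) for a in (proj(n,X)-[u0,v0]+.5)*k)
  for sx in(-.0135,0,.0135):
    for sy in(-.016,.016): cv2.line(c,P(p+R@[sx,sy,0]),P(p+R@[sx,sy,-.03]),(255,0,255) if sx else (0,255,255),1)
  for x in(-.07,.005):
    for y in(-.01,.01): cv2.line(c,P(O+E*x+N*y),P(O+E*x+N*y+[0,0,.018]),(0,0,255),1)
  for y in(-.01,.01):
    for z in (0,.018): cv2.line(c,P(O-E*.07+N*y+[0,0,z]),P(O+E*.005+N*y+[0,0,z]),(0,0,255),1)
  out.append(cv2.resize(c,(400,400)))
cv2.imwrite('pics/j.png',np.hstack(out))
E
```

```text
(no output)
```

View pics/j.png

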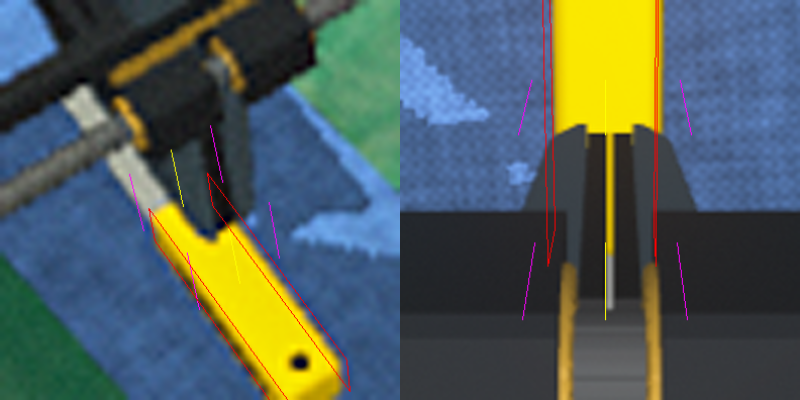

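```bash
python3 -m jog '[{"slide":[0,0,0.4],"twist":0,"grip":-1},{"slide":[0,0,0],"twist":0,"grip":-1}]'
python3 -m jog '[{"slide":[0,0,0.12],"twist":0,"grip":-1},{"slide":[0,0,0],"twist":0,"grip":-1}]'
python3 -m jog '[{"slide":[0,0,0.12],"twist":0,"grip":-1},{"slide":[0,0,0],"twist":0,"grip":-1}]'
python3 -m jog '[{"slide":[0,0,0.12],"twist":0,"grip":-1},{"slide":[0,0,0],"twist":0,"grip":-1}]'
python3 - <<'E'
from h import *
im=bot.grab_frame('scene');R=Rt();p=bot.get_state()['tcp_pos'];u,v=proj('scene',p)
u0,v0=int(u)-33,int(v)-40
c=cv2.resize(im[v0:v0+66,u0:u0+66],(396,396),interpolation=cv2.INTER_CUBIC)
im=bot.grab_frame('wrist');u,v=proj('wrist',p+[0,0,.02]);u0,v0=int(u)-66,int(v)-66
c2=cv2.resize(im[v0:v0+132,u0:u0+132],(396,396),interpolation=cv2.INTER_CUBIC)
cv2.imwrite('pics/k.png',np.hstack([c,c2]))
E
```

```text
t: 13.9
tcp_pos: [0.4168, 0.2289, 0.0066]
eef_rot: [-0.006, 0.762, 0.647, -0.018]
force: [-0.3, -0.2, 0.4]
width: 0.0005
t: 14.1
tcp_pos: [0.4174, 0.2292, 0.0043]
eef_rot: [-0.006, 0.762, 0.647, -0.017]
force: [-0.5, 0.1, 0.1]
width: 0.0007
t: 14.3
tcp_pos: [0.4174, 0.2292, 0.0015]
eef_rot: [-0.006, 0.762, 0.647, -0.017]
force: [0.5, 0.2, -0.2]
width: 0.0005
t: 14.5
tcp_pos: [0.4172, 0.2292, -0.0016]
eef_rot: [-0.006, 0.762, 0.647, -0.017]
force: [0.6, -0.3, 0.6]
width: 0.0004
```

```bash
python3 -m jog '[{"slide":[0,0,0.12],"twist":0,"grip":-1},{"slide":[0,0,0],"twist":0,"grip":-1}]' | grep -E "pos|force"
python3 -m jog '[{"slide":[0,0,0.12],"twist":0,"grip":-1},{"slide":[0,0,0],"twist":0,"grip":-1}]'| grep -E "pos|force"
python3 -m jog '[{"slide":[0,0,0.12],"twist":0,"grip":-1},{"slide":[0,0,0],"twist":0,"grip":-1}]'| grep -E "pos|force"
```

```text
tcp_pos: [0.4171, 0.2291, -0.0046]
force: [0.0, -0.7, -1.0]
tcp_pos: [0.4174, 0.2293, -0.0075]
force: [-0.5, -1.0, 0.0]
tcp_pos: [0.4178, 0.2294, -0.0079]
force: [-3.8, -2.2, 20.3]
```

View pics/k.png

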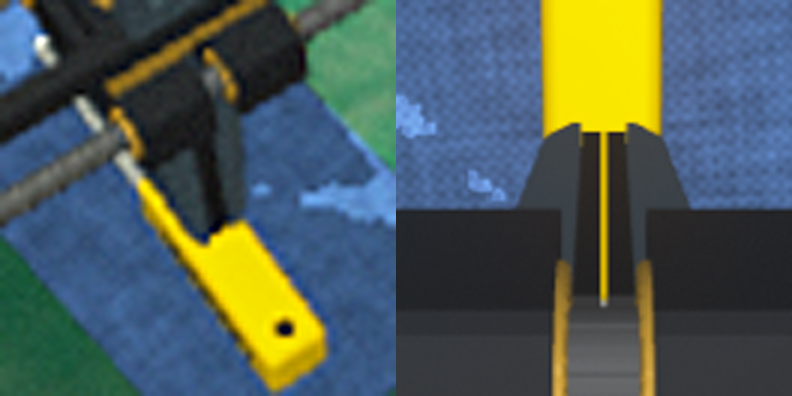

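Contact with the handle top (z = 0.021) came at a reported z of -0.008. The real fingertips therefore sit about 29 mm short of the reported TCP, and I include that offset from here on.

```bash
sed -i "s/d=(np.array(target)-s\['tcp_pos'\])/s['tcp_pos']=s['tcp_pos']-.029*R[:,2];d=(np.array(target)-s['tcp_pos'])/" h.py
python3 -m jog '[{"slide":[0,0,-0.3],"twist":0,"grip":0},{"slide":[0,0,0],"twist":0,"grip":0},{"slide":[0,0,0],"twist":0,"grip":0},{"slide":[0,0,0],"twist":0,"grip":0},{"slide":[0,0,0],"twist":0,"grip":0},{"slide":[0,0,0.4],"twist":0,"grip":0},{"slide":[0,0,0.4],"twist":0,"grip":0},{"slide":[0,0,0],"twist":0,"grip":0}]'
python3 -c "
from h import *
go([.4173,.2288,.0065],80.9)"
```

```text
t: 16.0
tcp_pos: [0.4155, 0.2284, -0.0245]
eef_rot: [-0.006, 0.762, 0.647, -0.018]
force: [0.2, -0.7, 0.5]
width: 0.0455
t 16.0 pos [0.4166 0.2288 0.0045] yaw 80.65 w 0.0455 F [ 0.2 -0.7  0.5] units [ 0.    0.03 -0.08]
twist units -0.06
```

```bash
python3 -m jog '[{"slide":[0,0,0],"twist":0,"grip":-1},{"slide":[0,0,0],"twist":0,"grip":-1},{"slide":[0,0,0],"twist":0,"grip":-1},{"slide":[0,0,0],"twist":0,"grip":-1},{"slide":[0,0,0],"twist":0,"grip":-1},{"slide":[0,0,0],"twist":0,"grip":-1},{"slide":[0,0,-0.5],"twist":0,"grip":-1},{"slide":[0,0,-1],"twist":0,"grip":-1}]'
python3 - <<'E'
from h import *
Y=-1.755;D=np.array([.468,-.271]);ex=np.array([np.cos(Y),np.sin(Y)])
tgt=D+ex*(-.120-.0825)
print(tgt)
go([*tgt,.14],np.degrees(Y)+90)
E
```

```text
t: 16.8
tcp_pos: [0.4164, 0.2286, 0.0137]
eef_rot: [-0.006, 0.762, 0.647, -0.019]
force: [0.6, 0.9, -0.6]
width: 0.0196
[ 0.50509066 -0.07192581]
t 16.8 pos [0.4175 0.2291 0.0427] yaw 80.65 w 0.0196 F [ 0.6  0.9 -0.6] units [-11.39   5.29  -3.84]
twist units 22.8
```

```bash
python3 -m jog '[{"slide":[0,0,-1],"twist":0,"grip":-1},{"slide":[0,0,-1],"twist":1,"grip":-1},{"slide":[0,0,-1],"twist":1,"grip":-1},{"slide":[0,0,-1],"twist":1,"grip":-1},{"slide":[0,0,-1],"twist":1,"grip":-1},{"slide":[0,0,0],"twist":1,"grip":-1},{"slide":[0,0,0],"twist":1,"grip":-1},{"slide":[0,0,0],"twist":1,"grip":-1}]' | tail -1
python3 -m jog '[{"slide":[0,0,0],"twist":1,"grip":-1},{"slide":[0,0,0],"twist":1,"grip":-1},{"slide":[0,0,0],"twist":1,"grip":-1},{"slide":[0,0,0],"twist":1,"grip":-1},{"slide":[0,0,0],"twist":1,"grip":-1},{"slide":[0,0,0],"twist":1,"grip":-1},{"slide":[0,0,0],"twist":1,"grip":-1},{"slide":[0,0,0],"twist":1,"grip":-1}]' | tail -1
python3 -m jog '[{"slide":[0,0,0],"twist":1,"grip":-1},{"slide":[0,0,0],"twist":1,"grip":-1},{"slide":[0,0,0],"twist":1,"grip":-1},{"slide":[0,0,0],"twist":1,"grip":-1},{"slide":[0,0,0],"twist":1,"grip":-1},{"slide":[0,0,0],"twist":1,"grip":-1},{"slide":[0,0,0],"twist":1,"grip":-1},{"slide":[0,0,0],"twist":0.8,"grip":-1}]'
python3 -c "
from h import *
go([.505,-.072,.14],-10.55);print(Rt().round(3))"
```

```text
width: 0.0199
width: 0.0196
t: 19.2
tcp_pos: [0.4218, 0.2309, 0.1394]
eef_rot: [0.008, 0.995, -0.093, -0.016]
force: [-0.1, -0.9, -1.4]
width: 0.0199
t 19.2 pos [0.4228 0.2313 0.1684] yaw -10.73 w 0.0199 F [-0.1 -0.9 -1.4] units [ 5.52 11.29  1.18]
twist units -0.05
[[ 0.982 -0.186 -0.034]
 [-0.186 -0.982 -0.013]
 [-0.031  0.019 -0.999]]
```

```bash
python3 -m jog '[{"slide":[0.5,1,0.1],"twist":0,"grip":-1},{"slide":[0.5,1,0.1],"twist":0,"grip":-1},{"slide":[0.5,1,0.1],"twist":0,"grip":-1},{"slide":[0.5,1,0.1],"twist":0,"grip":-1},{"slide":[0.5,1,0.1],"twist":0,"grip":-1},{"slide":[0.5,1,0.1],"twist":0,"grip":-1},{"slide":[0.5,1,0.1],"twist":0,"grip":-1},{"slide":[0.5,1,0.1],"twist":0,"grip":-1}]' | tail -1
python3 -m jog '[{"slide":[0.5,1,0.1],"twist":0,"grip":-1},{"slide":[0.5,1,0.1],"twist":0,"grip":-1},{"slide":[0.5,1,0.1],"twist":0,"grip":-1},{"slide":[0,0.3,0],"twist":0,"grip":-1},{"slide":[0,0,0],"twist":0,"grip":-1}]'
python3 - <<'E'
from h import *
go([.505,-.072,.14],-10.55)
s=bot.get_state();R=Rt();tip=s['tcp_pos']-.029*R[:,2]
C=['scene','side']
ims={n:bot.grab_frame(n) for n in C}
md={n:mask(n,'dispenser',(.47,-.27),.08)|mask(n,'cover_shell',(.47,-.27),.13) for n in C}
for n in C:
  print(n,fit(DISP,{n:md[n]},(.468,-.271,-1.755)))
  for r in bot.cut_out(n,'pry_tool')[:2]: print(r['score'],r['extent'],r['pixels'].sum())
  for k,h in(('grip',[0,0,-.0095]),('tipd',[0,.0825,-.0055])): print(k,proj(n,tip+R@h))
a=[]
for n in C:
  u,v=proj(n,[.49,-.16,.12]).astype(int);a.append(cv2.resize(ims[n][v-60:v+60,u-60:u+60],(400,400),interpolation=cv2.INTER_CUBIC));print(u-60,v-60)
cv2.imwrite('pics/l.png',np.hstack(a))
E
```

```text
width: 0.0198
t: 20.5
tcp_pos: [0.5039, -0.0727, 0.1129]
eef_rot: [0.008, 0.995, -0.093, -0.017]
force: [0.1, 0.9, -1.7]
width: 0.0194
t 20.5 pos [ 0.5049 -0.0724  0.1419] yaw -10.7 w 0.0194 F [ 0.1  0.9 -1.7] units [ 0.   -0.02  0.08]
twist units -0.04
scene (np.float64(0.4701), np.float64(-0.2712), np.float64(-1.7661), np.float64(0.086))
0.56 [308.5, 220.8, 329.2, 239.3] 287
0.54 [363.1, 163.4, 451.8, 263.3] 5883
grip [335.04689785 221.13188597]
tipd [367.11313247 207.05840855]
side (np.float64(0.4578), np.float64(-0.2715), np.float64(-1.6328), np.float64(0.523))
0.73 [312.3, 159.9, 389.2, 242.7] 2495
0.67 [312.9, 213.4, 333.6, 237.6] 277
grip [328.40141609 217.12610685]
tipd [339.2076177  197.37832485]
307 156
278 147
```

View pics/l.png

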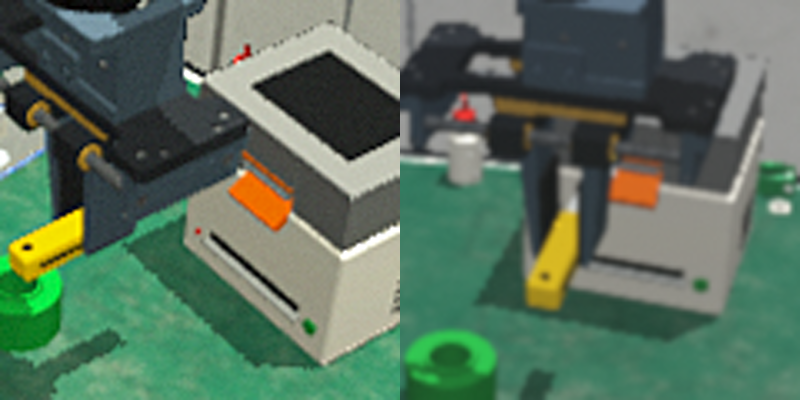

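The tool is held level; its tail shows at about (313,232) in the scene view, and the orange ramp lies straight ahead of the blade. Next I bring the tip above the lead-in.

```bash
cat >> h.py <<'E'
D=np.array([.469,-.271]);YD=-1.757;EX=np.array([np.cos(YD),np.sin(YD)])
def own(): # fingertip in dispenser frame (mm)
    s=bot.get_state();R=Rt();f=s['tcp_pos']-.029*R[:,2];d=f[:2]-D
    print('own x,y,z mm',round(1e3*d@EX,1),round(1e3*(d@[-EX[1],EX[0]]),1),round(1e3*f[2],1),'F',s['force'].round(1),'own fwd F',(s['force'][:2]@EX).round(1),'t',round(s['t'],2),'w',round(s['width'],4))
def goown(x,y,z): go([*(D+EX*x/1e3+np.array([-EX[1],EX[0]])*y/1e3),z/1e3],np.degrees(YD)+90)
E
python3 -m jog '[{"slide":[0,0.6,0.5],"twist":0,"grip":-1},{"slide":[0,0.6,0.5],"twist":0,"grip":-1},{"slide":[0,0.3,0.5],"twist":0,"grip":-1},{"slide":[0,0.3,0],"twist":0,"grip":-1},{"slide":[0,0,0],"twist":0,"grip":-1}]'
python3 - <<'E'
from h import *
own();goown(-147.5,0,92.5)
# tool pitch check from handle tail in the scene view
s=bot.get_state();R=Rt();f=s['tcp_pos']-.029*R[:,2];im=bot.grab_frame('scene')
m=cv2.inRange(cv2.cvtColor(im,cv2.COLOR_BGR2HSV),(22,150,80),(34,255,255));n,l,st,c=cv2.connectedComponentsWithStats(m)
i=1+np.argmax(st[1:,4]);print(st[i],c[i])
for th in(-10,-5,0,3,6,10,20,33):
  a=np.radians(th);e=np.r_[EX*np.cos(a),np.sin(a)];g=f+[0,0,.0075];nn=np.r_[-EX*np.sin(a),np.cos(a)];print(th,proj('scene',g-e*.058+nn*.009).round(1),proj('scene',g-e*.058-nn*.009).round(1))
E
```

```text
t: 21.4
tcp_pos: [0.4952, -0.1173, 0.0768]
eef_rot: [0.008, 0.996, -0.092, -0.016]
force: [0.3, -0.0, -0.7]
width: 0.0203
own x,y,z mm -156.4 -1.8 105.8 F [ 0.3 -0.  -0.7] own fwd F -0.0 t 21.4 w 0.0203
t 21.4 pos [ 0.4961 -0.117   0.1058] yaw -10.62 w 0.0203 F [ 0.3 -0.  -0.7] units [0.09 0.35 0.54]
twist units 0.01
[328 223  22  21 263] [339.05703422 233.73764259]
-10 [330.9 230.3] [329.4 237.4]
-5 [330.3 232.4] [329.4 239.2]
0 [329.8 234.4] [329.6 240.9]
3 [329.6 235.6] [329.8 241.8]
6 [329.5 236.8] [330.  242.8]
10 [329.4 238.2] [330.4 243.9]
20 [329.7 241.6] [331.9 246.4]
33 [331.1 245.3] [334.7 248.6]
```

```bash
python3 -m jog '[{"slide":[0.08,0.38,0.3],"twist":0,"grip":-1},{"slide":[0,0,0.2],"twist":0,"grip":-1},{"slide":[0,0,0],"twist":0,"grip":-1}]' >/dev/null; python3 -c "from h import *;own()"
python3 -m jog '[{"slide":[0,0.02,0.2],"twist":0,"grip":-1},{"slide":[0,0,0],"twist":0,"grip":-1}]' >/dev/null; python3 -c "from h import *;own()"
python3 -m jog '[{"slide":[0,0.04,0.2],"twist":0,"grip":-1},{"slide":[0,0,0],"twist":0,"grip":-1}]' >/dev/null; python3 -c "from h import *;own()"
```

```text
own x,y,z mm -146.9 0.0 93.0 F [0.2 1.2 0.5] own fwd F -1.2 t 21.75 w 0.0198
own x,y,z mm -146.7 -0.2 88.1 F [0.7 0.7 1.9] own fwd F -0.9 t 21.95 w 0.0196
own x,y,z mm -145.9 -0.4 82.9 F [1.3 3.2 1.9] own fwd F -3.4 t 22.15 w 0.0198
```

```bash
python3 -m jog '[{"slide":[0,0.04,0.3],"twist":0,"grip":-1},{"slide":[0,0,0],"twist":0,"grip":-1}]' >/dev/null; python3 -c "from h import *;own()"
python3 -m jog '[{"slide":[0,0.08,0.3],"twist":0,"grip":-1},{"slide":[0,0,0],"twist":0,"grip":-1}]' >/dev/null; python3 -c "from h import *;own()"
python3 -m jog '[{"slide":[0,0.12,0.3],"twist":0,"grip":-1},{"slide":[0,0,0],"twist":0,"grip":-1}]' >/dev/null; python3 - <<'E'
from h import *
own()
s=bot.get_state();R=Rt();f=s['tcp_pos']-.029*R[:,2];im=bot.grab_frame('scene');cv2.imwrite('pics/m.png',im)
m=cv2.inRange(cv2.cvtColor(im,cv2.COLOR_BGR2HSV),(22,150,80),(34,255,255));n,l,st,c=cv2.connectedComponentsWithStats(m)
i=1+np.argmax(st[1:,4]);print(st[i],c[i])
for th in(0,10,20,30,40):
  a=np.radians(th);e=np.r_[EX*np.cos(a),np.sin(a)];g=f+[0,0,.0075];nn=np.r_[-EX*np.sin(a),np.cos(a)];print(th,proj('scene',g-e*.058+nn*.009).round(1),proj('scene',g-e*.058-nn*.009).round(1))
E
```

```text
own x,y,z mm -144.3 -0.9 75.0 F [1.9 3.1 0.8] own fwd F -3.4 t 22.35 w 0.0196
own x,y,z mm -141.9 -1.3 67.4 F [1.4 1.9 1.6] own fwd F -2.1 t 22.55 w 0.0199
own x,y,z mm -138.7 -1.7 59.9 F [1.3 1.  0.8] own fwd F -1.3 t 22.75 w 0.0196
[335 235  20  27 257] [346.01167315 249.46303502]
0 [336.  247.1] [335.6 253.2]
10 [335.5 250.7] [336.4 256. ]
20 [335.8 253.9] [337.8 258.3]
30 [336.7 256.6] [339.7 259.9]
40 [338.2 258.7] [342.1 261. ]
```

```bash
python3 -m jog '[{"slide":[0,0.12,0.2],"twist":0,"grip":-1},{"slide":[0.05,0.1,0.2],"twist":0,"grip":-1},{"slide":[0,0,0],"twist":0,"grip":-1}]' >/dev/null; cat >> h.py <<'E'
def pitch():
    own()
    s=bot.get_state();R=Rt();f=s['tcp_pos']-.029*R[:,2]
    for n in('scene','side'):
        im=bot.grab_frame(n)
        m=cv2.inRange(cv2.cvtColor(im,cv2.COLOR_BGR2HSV),(22,150,80),(34,255,255));k,l,st,c=cv2.connectedComponentsWithStats(m)
        i=1+np.argmax(st[1:,4]);M=l==i;best=[]
        v,u=np.nonzero(M)
        # tail silhouette: compare far (lowest) hull portion of handle with model over angle
        for th in range(-10,61,1):
            a=np.radians(th);e=np.r_[EX*np.cos(a),np.sin(a)];g=f+[0,0,.0075];nn=np.r_[-EX*np.sin(a),np.cos(a)];w=np.r_[-EX[1],EX[0],0]
            P=np.array([proj(n,g+e*x+nn*z+w*y) for x in(-.058,-.018) for z in(-.009,.009) for y in(-.01,.01)])
            q=np.zeros((480,640),np.uint8);cv2.fillConvexPoly(q,cv2.convexHull(np.round(P*16).astype(np.int32)),1,shift=4)
            best.append((((q>0)&M).sum()/((q>0)|M).sum(),th))
        print(n,'pitch',sorted(best)[::-1][:3])
E
python3 -c "from h import *;pitch()"
```

```text
own x,y,z mm -132.9 -1.6 50.0 F [-0.8  2.2 -0. ] own fwd F -2.0 t 23.1 w 0.0195
scene pitch [(np.float64(0.7013422818791947), 34), (np.float64(0.6889632107023411), 30), (np.float64(0.6887417218543046), 37)]
side pitch [(np.float64(0.6023738872403561), 14), (np.float64(0.5976331360946746), 15), (np.float64(0.5958702064896755), 16)]
```

```bash
python3 -m jog '[{"slide":[0.03,0.2,-0.14],"twist":0,"grip":-1},{"slide":[0,0.2,-0.13],"twist":0,"grip":-1},{"slide":[0,0,0],"twist":0,"grip":-1}]' >/dev/null; python3 -c "from h import *;own()"
python3 -m jog '[{"slide":[0.02,0.2,-0.13],"twist":0,"grip":-1},{"slide":[0,0.2,-0.13],"twist":0,"grip":-1},{"slide":[0,0,0],"twist":0,"grip":-1}]' >/dev/null; python3 -c "from h import *;own()"
python3 -m jog '[{"slide":[0,0.2,-0.13],"twist":0,"grip":-1},{"slide":[0,0.1,-0.07],"twist":0,"grip":-1},{"slide":[0,0,0],"twist":0,"grip":-1}]' >/dev/null; python3 -c "
from h import *
pitch()
for n in ['scene','side']: print(fit(DISP,{n:mask(n,'cover_shell',(.47,-.27),.13)|mask(n,'dispenser',(.47,-.27),.08)},(.469,-.271,-1.757)))"
```

```text
own x,y,z mm -122.5 1.4 58.5 F [-0.1 -0.1  0.5] own fwd F 0.2 t 23.5 w 0.0199
own x,y,z mm -112.8 1.8 65.1 F [ 0.4  0.2 -0.2] own fwd F -0.3 t 23.8 w 0.0197
own x,y,z mm -105.7 1.7 69.9 F [ 0.3  0.8 -0.7] own fwd F -0.9 t 24.1 w 0.02
scene pitch [(np.float64(0.6688524590163935), 33), (np.float64(0.6655737704918033), 39), (np.float64(0.6633986928104575), 40)]
side pitch [(np.float64(0.5623188405797102), 18), (np.float64(0.5581395348837209), 17), (np.float64(0.5542521994134897), 14)]
(np.float64(0.471), np.float64(-0.2712), np.float64(-1.7586), np.float64(0.448))
(np.float64(0.4662), np.float64(-0.2744), np.float64(-1.7491), np.float64(0.573))
```

```bash
python3 -m jog '[{"slide":[0,0.12,-0.08],"twist":0,"grip":-1},{"slide":[0,0,0],"twist":0,"grip":-1}]' >/dev/null; python3 -c "from h import *;own()"
python3 -m jog '[{"slide":[0,0,-0.2],"twist":0,"grip":-1},{"slide":[0,0,-0.2],"twist":0,"grip":-1},{"slide":[0,0,0],"twist":0,"grip":-1}]' >/dev/null; python3 -c "from h import *;own()"
python3 -m jog '[{"slide":[0,0.02,-0.2],"twist":0,"grip":-1},{"slide":[0,0.02,-0.2],"twist":0,"grip":-1},{"slide":[0,0,0],"twist":0,"grip":-1}]' >/dev/null; python3 -c "from h import *;own()
pitch()"
```

```text
own x,y,z mm -102.9 1.8 71.9 F [ 0.3  0.7 -0.4] own fwd F -0.8 t 24.6 w 0.0194
own x,y,z mm -102.3 1.4 82.0 F [-0.9 -4.8 -2.5] own fwd F 4.9 t 24.9 w 0.0198
own x,y,z mm -101.4 1.6 92.1 F [-2.  -3.7 -2.4] own fwd F 4.0 t 25.2 w 0.0198
own x,y,z mm -101.4 1.6 92.1 F [-2.  -3.7 -2.4] own fwd F 4.0 t 25.2 w 0.0198
scene pitch [(np.float64(0.7317073170731707), 31), (np.float64(0.6976744186046512), 32), (np.float64(0.6920529801324503), 33)]
side pitch [(np.float64(0.5535714285714286), 17), (np.float64(0.551622418879056), 18), (np.float64(0.5489614243323442), 16)]
```

```bash
python3 -m jog '[{"slide":[0,0.04,-0.3],"twist":0,"grip":-1},{"slide":[0,0.05,-0.3],"twist":0,"grip":-1},{"slide":[0,0.06,-0.3],"twist":0,"grip":-1},{"slide":[0,0,0],"twist":0,"grip":-1}]' >/dev/null; python3 -c "from h import *;own()"
python3 -m jog '[{"slide":[0,0.08,-0.3],"twist":0,"grip":-1},{"slide":[0,0.1,-0.3],"twist":0,"grip":-1},{"slide":[0,0,0],"twist":0,"grip":-1}]' >/dev/null; python3 - <<'E'
from h import *
pitch()
im=bot.grab_frame('scene');im2=bot.grab_frame('side');out=[]
for n,i in(('scene',im),('side',im2)):
  u,v=proj(n,[.485,-.2,.15]).astype(int);u0=u-70;v0=v-75;out.append(cv2.resize(i[v0:v0+140,u0:u0+140],(400,400),interpolation=cv2.INTER_CUBIC));print(u0,v0)
cv2.imwrite('pics/n.png',np.hstack(out))
COV=[box(-.116,0,-.073,.073,0,.047)]
def covfit(n,m):
  best=[]
  for q in np.arange(0,1.65,.05):
    P=box(-.116,0,-.073,.073,0,.047);c,s=np.cos(q),np.sin(q)
    x=P[:,0]*c+P[:,2]*s+.056;z=-P[:,0]*s+P[:,2]*c+.107
    W=np.c_[D+np.outer(x,EX)+np.outer(P[:,1],[-EX[1],EX[0]]),z]
    uv=np.array([proj(n,w) for w in W]);g=np.zeros((480,640),np.uint8);cv2.fillConvexPoly(g,cv2.convexHull(uv.round().astype(np.int32)),1)
    best.append((round(((g>0)&m).sum()/((g>0)|m).sum(),3),round(q,2)))
  return sorted(best)[::-1][:3]
for n in('scene','side'):
  for r in bot.cut_out(n,'cover_shell')[:1]: print(n,r['score'],r['extent'],covfit(n,r['pixels']))
E
```

```text
own x,y,z mm -99.0 3.0 115.5 F [-1.6 -2.8 -1.6] own fwd F 3.1 t 25.7 w 0.0193
own x,y,z mm -94.7 3.8 130.6 F [-0.9 -2.3 -2. ] own fwd F 2.4 t 26.0 w 0.0195
scene pitch [(np.float64(0.6871165644171779), 20), (np.float64(0.6829268292682927), 21), (np.float64(0.6737160120845922), 23)]
side pitch [(np.float64(0.5740740740740741), 9), (np.float64(0.5718654434250765), 11), (np.float64(0.5705521472392638), 10)]
313 122
273 111
scene 0.81 [403.4, 160.9, 455.4, 211.4] [(np.float64(0.492), np.float64(0.45)), (np.float64(0.484), np.float64(0.4)), (np.float64(0.466), np.float64(0.5))]
side 0.94 [319.2, 159.7, 390.2, 182.2] [(np.float64(0.262), np.float64(0.45)), (np.float64(0.234), np.float64(0.4)), (np.float64(0.231), np.float64(0.5))]
```

```bash
python3 -m jog '[{"slide":[0,0.12,-0.35],"twist":0,"grip":-1},{"slide":[0,0.15,-0.35],"twist":0,"grip":-1},{"slide":[0,0,0],"twist":0,"grip":-1}]' >/dev/null; python3 -c "from h import *;own()"
python3 -m jog '[{"slide":[0,0.2,-0.35],"twist":0,"grip":-1},{"slide":[0,0.25,-0.35],"twist":0,"grip":-1},{"slide":[0,0.3,-0.35],"twist":0,"grip":-1},{"slide":[0,0,0],"twist":0,"grip":-1}]' >/dev/null
cat >> h.py <<'E'
def covfit(n,m):
  best=[]
  for q in np.arange(0,1.65,.05):
    P=box(-.116,0,-.073,.073,0,.047);c,s=np.cos(q),np.sin(q)
    x=P[:,0]*c+P[:,2]*s+.056;z=-P[:,0]*s+P[:,2]*c+.107
    W=np.c_[D+np.outer(x,EX)+np.outer(P[:,1],[-EX[1],EX[0]]),z]
    uv=np.array([proj(n,w) for w in W]);g=np.zeros((480,640),np.uint8);cv2.fillConvexPoly(g,cv2.convexHull(uv.round().astype(np.int32)),1)
    best.append((round(((g>0)&m).sum()/((g>0)|m).sum(),3),round(q,2)))
  return sorted(best)[::-1][:3]
def cover():
  for n in('scene','side'):
    for r in bot.cut_out(n,'cover_shell')[:1]: print(n,r['score'],r['extent'],covfit(n,r['pixels']))
E
python3 -c "from h import *;pitch();cover()"
```

```text
own x,y,z mm -87.7 4.0 148.0 F [-1.5 -2.6 -2.3] own fwd F 2.8 t 26.6 w 0.0202
own x,y,z mm -69.1 5.1 174.9 F [-1.1 -1.2 -2.1] own fwd F 1.4 t 27.0 w 0.0201
scene pitch [(np.float64(0.7083333333333334), 9), (np.float64(0.7050147492625368), 8), (np.float64(0.7038123167155426), 7)]
side pitch [(np.float64(0.624561403508772), 3), (np.float64(0.6223776223776224), 4), (np.float64(0.6215277777777778), 5)]
scene 0.72 [416.1, 163.8, 462.8, 210.0] [(np.float64(0.445), np.float64(0.85)), (np.float64(0.442), np.float64(0.8)), (np.float64(0.412), np.float64(0.9))]
side 0.72 [323.9, 137.6, 390.5, 178.8] [(np.float64(0.32), np.float64(0.7)), (np.float64(0.317), np.float64(0.65)), (np.float64(0.314), np.float64(0.75))]
```

```bash
python3 -m jog '[{"slide":[0,0.3,-0.35],"twist":0,"grip":-1},{"slide":[0,0.3,-0.35],"twist":0,"grip":-1},{"slide":[0,0.4,0],"twist":0,"grip":-1},{"slide":[0,0.4,0],"twist":0,"grip":-1},{"slide":[0,0,0],"twist":0,"grip":-1}]' >/dev/null; python3 -c "from h import *;own()"
python3 -m jog '[{"slide":[0,0.4,0],"twist":0,"grip":-1},{"slide":[0,0.4,0],"twist":0,"grip":-1},{"slide":[0,0.4,0],"twist":0,"grip":-1},{"slide":[0,0,0],"twist":0,"grip":-1}]' >/dev/null
python3 -c "from h import *;pitch();cover()"
```

```text
own x,y,z mm -33.9 5.7 192.2 F [-0.3  0.1 -0.7] own fwd F -0.0 t 27.7 w 0.0196
own x,y,z mm -4.1 5.3 192.0 F [-0.5  0.3 -0.8] own fwd F -0.2 t 28.1 w 0.02
scene pitch [(np.float64(0.7284345047923323), 2), (np.float64(0.7241379310344828), 1), (np.float64(0.71875), 4)]
side pitch [(np.float64(0.652542372881356), 0), (np.float64(0.6413502109704642), -3), (np.float64(0.6359832635983264), -1)]
scene 0.77 [420.0, 151.2, 468.9, 208.4] [(np.float64(0.417), np.float64(1.3)), (np.float64(0.414), np.float64(1.35)), (np.float64(0.406), np.float64(1.4))]
side 0.88 [327.2, 125.2, 394.3, 176.6] [(np.float64(0.563), np.float64(1.3)), (np.float64(0.559), np.float64(1.5)), (np.float64(0.559), np.float64(1.45))]
```

```bash
python3 -m jog '[{"slide":[0,0.3,0],"twist":0,"grip":-1},{"slide":[0,0.3,0],"twist":0,"grip":-1},{"slide":[0,0,0],"twist":0,"grip":-1}]' >/dev/null; python3 -c "from h import *;own()"
python3 -m jog '[{"slide":[0,0.3,0],"twist":0,"grip":-1},{"slide":[0,0,0],"twist":0,"grip":-1}]' >/dev/null; python3 -c "from h import *;pitch();cover()"
```

```text
own x,y,z mm 10.4 5.4 192.4 F [-0.1 -0.1 -1.3] own fwd F 0.1 t 28.6 w 0.0198
own x,y,z mm 17.0 5.4 192.6 F [ 1.3  2.2 -0.6] own fwd F -2.4 t 28.8 w 0.0198
scene pitch [(np.float64(0.7284345047923323), 5), (np.float64(0.7284345047923323), 4), (np.float64(0.7193548387096774), 2)]
side pitch [(np.float64(0.6812227074235808), 2), (np.float64(0.6782608695652174), 1), (np.float64(0.6724137931034483), 0)]
scene 0.79 [420.8, 149.5, 467.8, 208.3] [(np.float64(0.415), np.float64(1.4)), (np.float64(0.414), np.float64(1.45)), (np.float64(0.412), np.float64(1.35))]
side 0.84 [330.7, 123.1, 399.5, 178.0] [(np.float64(0.646), np.float64(1.6)), (np.float64(0.629), np.float64(1.55)), (np.float64(0.629), np.float64(1.5))]
```

```bash
python3 -m jog '[{"slide":[0,0.25,0],"twist":0,"grip":-1},{"slide":[0,0,0],"twist":0,"grip":-1}]' >/dev/null; python3 -c "from h import *;own()"
python3 -m jog '[{"slide":[0,0.25,0],"twist":0,"grip":-1},{"slide":[0,0,0],"twist":0,"grip":-1}]' >/dev/null; python3 -c "from h import *;own();bot.grab_frame('side');bot.grab_frame('scene');cover()"
```

```text
own x,y,z mm 17.7 5.3 192.6 F [ 3.4 17.3  1.3] own fwd F -17.7 t 29.2 w 0.0197
own x,y,z mm 19.3 5.2 192.1 F [ 7.3 28.1  1.9] own fwd F -29.0 t 29.4 w 0.0197
scene 0.7 [420.2, 150.2, 468.8, 209.4] [(np.float64(0.405), np.float64(1.45)), (np.float64(0.405), np.float64(1.4)), (np.float64(0.403), np.float64(1.5))]
side 0.8 [332.2, 123.6, 396.1, 177.3] [(np.float64(0.626), np.float64(1.6)), (np.float64(0.61), np.float64(1.5)), (np.float64(0.609), np.float64(1.55))]
```

```bash
python3 -m jog '[{"slide":[0,-0.6,0],"twist":0,"grip":-1},{"slide":[0,-1,0],"twist":0,"grip":-1},{"slide":[0,-1,0],"twist":0,"grip":-1},{"slide":[0,-1,0],"twist":0,"grip":-1},{"slide":[0,-1,0],"twist":0,"grip":-1},{"slide":[0,-1,0],"twist":0,"grip":-1},{"slide":[0,-1,0],"twist":0,"grip":-1},{"slide":[-0.4,-1,0],"twist":0,"grip":-1}]'
python3 -m jog '[{"slide":[-0.45,-1,0],"twist":0,"grip":-1},{"slide":[-0.45,-1,0],"twist":0,"grip":-1},{"slide":[-0.45,-1,0],"twist":0,"grip":-1},{"slide":[-0.45,-1,0],"twist":0,"grip":-1},{"slide":[-0.45,-1,0],"twist":0,"grip":-1},{"slide":[-0.45,-1,0],"twist":0,"grip":-1},{"slide":[-0.45,-1,0],"twist":-1,"grip":-1},{"slide":[0,0,0],"twist":-1,"grip":-1}]'
python3 -m jog '[{"slide":[0,0,0],"twist":-1,"grip":-1},{"slide":[0,0,0],"twist":-1,"grip":-1},{"slide":[0,0,0],"twist":-1,"grip":-1},{"slide":[0,0,0],"twist":-1,"grip":-1},{"slide":[0,0,0],"twist":-1,"grip":-1},{"slide":[0,0,0],"twist":-1,"grip":-1},{"slide":[0,0,0],"twist":-1,"grip":-1},{"slide":[0,0,0],"twist":-1,"grip":-1}]'|tail -1
python3 -m jog '[{"slide":[0,0,0],"twist":-1,"grip":-1},{"slide":[0,0,0],"twist":-1,"grip":-1},{"slide":[0,0,0],"twist":-1,"grip":-1},{"slide":[0,0,0],"twist":-1,"grip":-1},{"slide":[0,0,0],"twist":-1,"grip":-1},{"slide":[0,0,0],"twist":-1,"grip":-1},{"slide":[0,0,0],"twist":-1,"grip":-1},{"slide":[0,0,0],"twist":-1,"grip":-1}]'|tail -1
python3 -c "
from h import *
go([.417,.225,.009],80.8)
for n in('side','scene'): bot.grab_frame(n)
cover()
for n in('side','scene'):
  for r in bot.cut_out(n,'roll')[:4]: 
    q=np.argwhere(r['pixels']).mean(0);print(n,round(r['score'],2),ray(n,q[1],q[0],.02).round(3))
"
```

```text
t: 30.4
tcp_pos: [0.4943, -0.1127, 0.1609]
eef_rot: [0.009, 0.996, -0.092, -0.015]
force: [-0.1, -0.2, -0.1]
width: 0.0197
t: 31.2
tcp_pos: [0.4475, 0.0756, 0.1602]
eef_rot: [0.007, 1.0, -0.019, -0.016]
force: [-0.1, -0.2, -0.5]
width: 0.0197
width: 0.0198
width: 0.0195
t 32.8 pos [0.4492 0.0736 0.1891] yaw 61.64 w 0.0195 F [-0.5  0.2 -0.4] units [ 4.91 -3.86  7.16]
twist units -4.79
scene 0.81 [400.8, 129.4, 476.3, 206.5] [(np.float64(0.794), np.float64(1.55)), (np.float64(0.789), np.float64(1.6)), (np.float64(0.785), np.float64(1.5))]
side 0.68 [329.7, 126.1, 396.0, 169.0] [(np.float64(0.075), np.float64(1.6)), (np.float64(0.071), np.float64(1.45)), (np.float64(0.07), np.float64(1.55))]
side 0.95 [ 0.582 -0.087  0.02 ]
side 0.85 [0.386 0.006 0.02 ]
side 0.68 [0.457 0.09  0.02 ]
side 0.61 [ 0.461 -0.435  0.02 ]
scene 0.75 [ 0.576 -0.095  0.02 ]
scene 0.55 [0.383 0.004 0.02 ]
```

Cover stands at about 1.55 rad. Next I lay the tool on the mat.

```bash
python3 -m jog '[{"slide":[0.9,-0.6,0],"twist":-1,"grip":-1},{"slide":[0.9,-0.6,0.3],"twist":-1,"grip":-1},{"slide":[0.9,-0.6,0.7],"twist":-1,"grip":-1},{"slide":[0.9,-0.6,1],"twist":-1,"grip":-1},{"slide":[0.9,-0.6,1],"twist":-0.8,"grip":-1},{"slide":[0.4,-0.6,1],"twist":0,"grip":-1},{"slide":[0,0,0.5],"twist":0,"grip":-1},{"slide":[0,0,0],"twist":0,"grip":-1}]'
python3 -c "
from h import *
go([.417,.225,.009],80.8)"
```

```text
t: 33.9
tcp_pos: [0.3986, 0.2154, 0.0455]
eef_rot: [-0.006, 0.762, 0.647, -0.019]
force: [0.0, -0.8, -0.9]
width: 0.0197
t 33.9 pos [0.3996 0.2159 0.0745] yaw 80.7 w 0.0197 F [ 0.  -0.8 -0.9] units [0.53 0.71 2.59]
twist units -0.03
```

```bash
python3 -m jog '[{"slide":[0.3,0.4,0.7],"twist":0,"grip":-1},{"slide":[0.23,0.3,0.7],"twist":0,"grip":-1},{"slide":[0,0,0.7],"twist":0,"grip":-1},{"slide":[0,0,0.3],"twist":0,"grip":-1},{"slide":[0,0,0.12],"twist":0,"grip":-1},{"slide":[0,0,0],"twist":0,"grip":-1}]'
python3 -m jog '[{"slide":[0,0,0.1],"twist":0,"grip":-1},{"slide":[0,0,0],"twist":0,"grip":-1}]'
```

```text
t: 34.5
tcp_pos: [0.4179, 0.2252, -0.0163]
eef_rot: [-0.006, 0.763, 0.647, -0.016]
force: [-0.1, -0.2, -0.3]
width: 0.0195
t: 34.7
tcp_pos: [0.4177, 0.2253, -0.0188]
eef_rot: [-0.006, 0.762, 0.647, -0.016]
force: [0.1, 0.5, -1.5]
width: 0.02
```

```bash
python3 -m jog '[{"slide":[0,0,0.1],"twist":0,"grip":-1},{"slide":[0,0,0.1],"twist":0,"grip":-1},{"slide":[0,0,0],"twist":0,"grip":-0.3},{"slide":[0,0,0],"twist":0,"grip":-0.3},{"slide":[0,0,0],"twist":0,"grip":-0.3},{"slide":[0,0,0],"twist":0,"grip":-0.3}]'
python3 -m jog '[{"slide":[0,0,-0.6],"twist":0,"grip":-0.3},{"slide":[0,0,-1],"twist":0,"grip":0},{"slide":[0,0,-1],"twist":0,"grip":1},{"slide":[0,0,-1],"twist":1,"grip":1},{"slide":[0,0,-1],"twist":1,"grip":1},{"slide":[0,0,0],"twist":1,"grip":1},{"slide":[0,0,0],"twist":1,"grip":1},{"slide":[0,0,0],"twist":1,"grip":1}]'
python3 -m jog '[{"slide":[0,0,0],"twist":1,"grip":1},{"slide":[0,0,0],"twist":1,"grip":1},{"slide":[0,0,0],"twist":1,"grip":1},{"slide":[0,0,0],"twist":1,"grip":1},{"slide":[0,0,0],"twist":1,"grip":1},{"slide":[0,0,0],"twist":1,"grip":1},{"slide":[0,0,0],"twist":1,"grip":1},{"slide":[0,0,0],"twist":1,"grip":1}]'|tail -1
python3 -m jog '[{"slide":[0,0,0],"twist":1,"grip":1},{"slide":[0,0,0],"twist":1,"grip":1},{"slide":[0,0,0],"twist":1,"grip":1},{"slide":[0,0,0],"twist":1,"grip":1},{"slide":[0,0,0],"twist":1,"grip":1},{"slide":[0,0,0],"twist":1,"grip":1},{"slide":[0,0,0],"twist":1,"grip":1},{"slide":[0,0,0],"twist":1,"grip":1}]'|tail -1
python3 - <<'E'
from h import *
go([.457,.090,.012],-10.65)
C=['scene','side'];
for n in C+['wrist']: bot.grab_frame(n)
for n in C: print('tool',fit(TOOL,{n:mask(n,'pry_tool',(.43,.225))},(.43,.225,-.16),.003))
for n in C+['wrist']:
  try: print(n,fit([cyl(.03,.04)],{n:mask(n,'roll',(.457,.09))},(.457,.09),0,False))
  except Exception as e: print(n,e)
E
```

```text
t: 35.3
tcp_pos: [0.4171, 0.2251, -0.0244]
eef_rot: [-0.006, 0.762, 0.647, -0.017]
force: [0.5, 1.1, -0.5]
width: 0.0316
t: 36.1
tcp_pos: [0.4209, 0.2265, 0.0907]
eef_rot: [-0.003, 0.864, 0.503, -0.018]
force: [-0.3, 0.1, 0.3]
width: 0.0852
width: 0.091
width: 0.0912
t 37.7 pos [0.4218 0.2268 0.1194] yaw -3.55 w 0.0912 F [ 0.5 -0.2  0.1] units [1.88 5.31 4.32]
twist units 1.78
tool (np.float64(0.4314), np.float64(0.2237), np.float64(-0.167), np.float64(0.171))
tool (np.float64(0.4307), np.float64(0.2231), np.float64(-0.1583), np.float64(0.082))
scene (np.float64(0.4559), np.float64(0.0841), np.float64(0.0127), np.float64(0.522))
side (np.float64(0.4548), np.float64(0.0871), np.float64(-0.0031), np.float64(0.495))
wrist (np.float64(0.4564), np.float64(0.0936), np.float64(0.0013), np.float64(0.609))
```

```bash
python3 -m jog '[{"slide":[0.4,1,0.2],"twist":0.9,"grip":1},{"slide":[0.4,1,0.2],"twist":0.9,"grip":1},{"slide":[0.4,1,0.2],"twist":0,"grip":1},{"slide":[0.4,1,0.2],"twist":0,"grip":1},{"slide":[0.4,1,0.2],"twist":0,"grip":1},{"slide":[0,0.3,0],"twist":0,"grip":1},{"slide":[0,0,0],"twist":0,"grip":1}]'
python3 - <<'E'
from h import *
go([.4575,.089,.012],-10.65)
for n in('scene','wrist'): bot.grab_frame(n)
for n in('scene','wrist'):
  for r in bot.cut_out(n,'roll'): 
    q=np.argwhere(r['pixels']);print(n,round(r['score'],2),np.round(r['extent']),r['pixels'].sum(),ray(n,*q.mean(0)[::-1],.02).round(3))
  print(proj(n,[.4575,.089,.04]),proj(n,[.4575,.089,0]))
  m=mask(n,'roll',(.4575,.089));print(fit([cyl(.03,.04)],{n:m},(.457,.09),0,False))
E
```

```text
t: 38.8
tcp_pos: [0.4497, 0.0875, 0.0665]
eef_rot: [0.008, 0.996, -0.093, -0.016]
force: [-0.0, -0.5, 0.5]
width: 0.091
t 38.8 pos [0.4506 0.0879 0.0955] yaw -10.69 w 0.091 F [-0.  -0.5  0.5] units [ 0.36 -0.16  3.33]
twist units -0.01
scene 0.95 [341. 303. 364. 331.] 373 [0.382 0.004 0.02 ]
scene 0.92 [279. 303. 312. 339.] 834 [0.458 0.092 0.02 ]
scene 0.46 [228. 348. 279. 409.] 838 [0.419 0.228 0.02 ]
scene 0.37 [320. 242. 323. 254.] 52 [ 0.562 -0.098  0.02 ]
[294.57367425 315.33490947] [295.00828073 327.77103629]
(np.float64(0.4588), np.float64(0.0895), np.float64(0.0129), np.float64(0.16))
wrist 0.84 [230. 358. 284. 400.] 1977 [ 0.385 -0.003  0.02 ]
wrist 0.79 [283. 198. 376. 295.] 6600 [0.457 0.089 0.02 ]
[327.95719891 256.50446041] [327.75883491 238.49049153]
(np.float64(0.457), np.float64(0.0911), np.float64(-0.0039), np.float64(0.137))
```

```bash
python3 -m jog '[{"slide":[0.36,-0.2,0.3],"twist":0,"grip":1},{"slide":[0,0,1],"twist":0,"grip":1},{"slide":[0,0,1],"twist":0,"grip":1},{"slide":[0,0,0.7],"twist":0,"grip":1},{"slide":[0,0,0.3],"twist":0,"grip":1},{"slide":[0,0,0],"twist":0,"grip":-1},{"slide":[0,0,0],"twist":0,"grip":-1},{"slide":[0,0,0],"twist":0,"grip":-1}]'
python3 -m jog '[{"slide":[0,0,0],"twist":0,"grip":-1},{"slide":[0,0,0],"twist":0,"grip":-1},{"slide":[0,0,0],"twist":0,"grip":-1},{"slide":[0,0,0],"twist":0,"grip":-1}]'
python3 -c "
from h import *
go([.4578,.0898,.012],-10.65)"
```

```text
t: 39.9
tcp_pos: [0.458, 0.0906, -0.0156]
eef_rot: [0.008, 0.996, -0.092, -0.015]
force: [-0.1, -0.4, -0.8]
width: 0.0702
t: 40.3
tcp_pos: [0.4573, 0.0904, -0.0156]
eef_rot: [0.008, 0.996, -0.092, -0.016]
force: [-1.1, 0.4, 5.1]
width: 0.0598
t 40.3 pos [0.4582 0.0908 0.0134] yaw -10.6 w 0.0598 F [-1.1  0.4  5.1] units [-0.01  0.04  0.06]
twist units 0.01
```

```bash
python3 -m jog '[{"slide":[0,0,-0.5],"twist":0,"grip":-1},{"slide":[0,0,-1],"twist":0,"grip":-1},{"slide":[0,0,-1],"twist":0,"grip":-1},{"slide":[0,0,-1],"twist":0,"grip":-1},{"slide":[0,0,-1],"twist":0,"grip":-1},{"slide":[0,0,-1],"twist":0,"grip":-1},{"slide":[0,0,-1],"twist":0,"grip":-1},{"slide":[0,0,-0.5],"twist":0,"grip":-1}]'
python3 - <<'E'
from h import *
own()
out=[]
for n in('scene','wrist'):
  im=bot.grab_frame(n);u,v=proj(n,[*D,.108]);print(n,u,v)
  if not(40<u<600 and 40<v<440): continue
  cv2.imwrite(f'pics/seat_{n}.png',im)
  u0,v0=int(u)-40,int(v)-40;c=im[v0:v0+80,u0:u0+80].copy()
  k=5;c=cv2.resize(c,None,fx=k,fy=k,interpolation=cv2.INTER_CUBIC);c0=c.copy()
  for r,z in((.022,.108),(.010,.108),(.010,.130)):
    P=np.array([(proj(n,[*(D+r*np.array([np.cos(a),np.sin(a)])),z])-[u0,v0]+.5)*k for a in np.linspace(0,6.3,30)]);cv2.polylines(c,[P.astype(np.int32)],False,(0,0,255),1)
  out+=[c0,c]
cv2.imwrite('pics/o.png',np.hstack(out[:2]))
E
```

```text
t: 41.1
tcp_pos: [0.4638, 0.0926, 0.1605]
eef_rot: [0.007, 0.996, -0.092, -0.014]
force: [0.8, 0.1, -1.5]
width: 0.0598
own x,y,z mm -356.9 -71.6 189.5 F [ 0.8  0.1 -1.5] own fwd F -0.2 t 41.1 w 0.0598
scene 406.805619773576 201.42389422032232
wrist 390.8307912287887 602.9970825073204
```

View pics/o.png

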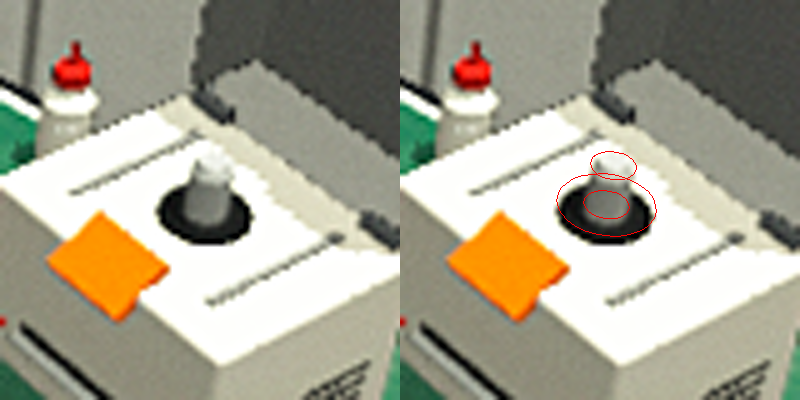

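```bash
python3 - <<'E'
from h import *
im=cv2.imread('pics/seat_scene.png');g=cv2.cvtColor(im,cv2.COLOR_BGR2GRAY)
m=np.zeros_like(g);m[190:220,390:425]=(g[190:220,390:425]<120)
k,l,st,c=cv2.connectedComponentsWithStats(m);i=1+np.argmax(st[1:,4]);print(st[i])
# union of disc(22mm at z .108) and post
a=np.linspace(0,2*np.pi,40,0)
disc=np.c_[.022*np.cos(a),.022*np.sin(a),0*a+.108]
M=(l==i)
pts=cv2.convexHull(np.argwhere(M)[:,::-1].astype(np.int32));H=np.zeros_like(g);cv2.fillConvexPoly(H,pts,1)
p=fit([disc],{'scene':H>0},(D[0],D[1]),0,False);print(p)
x,y=p[0],p[1];print('rep target',)
go([x,y+.001,.1895],-10.65)
E
```

```text
[397 196  20  14 160]
(np.float64(0.4663), np.float64(-0.266), np.float64(0.0155), np.float64(0.1))
rep target
t 41.2 pos [0.4649 0.093  0.1892] yaw -10.59 w 0.0595 F [ 1.  -0.4 -0.8] units [ 2.68 14.06  0.16]
twist units 0.02
```

```bash
python3 -m jog '[{"slide":[0.2,1,0],"twist":0,"grip":-1},{"slide":[0.2,1,0],"twist":0,"grip":-1},{"slide":[0.2,1,0],"twist":0,"grip":-1},{"slide":[0.2,1,0],"twist":0,"grip":-1},{"slide":[0.2,1,0],"twist":0,"grip":-1},{"slide":[0.2,1,0],"twist":0,"grip":-1},{"slide":[0.2,1,0],"twist":0,"grip":-1},{"slide":[0.2,1,0],"twist":0,"grip":-1}]' | tail -1
python3 -m jog '[{"slide":[0.2,1,0],"twist":0,"grip":-1},{"slide":[0.2,1,0],"twist":0,"grip":-1},{"slide":[0.2,1,0],"twist":0,"grip":-1},{"slide":[0.2,1,0.3],"twist":0,"grip":-1},{"slide":[0,0.8,0.3],"twist":0,"grip":-1},{"slide":[0,0.3,0],"twist":0,"grip":-1},{"slide":[0,0,0],"twist":0,"grip":-1}]'
python3 - <<'E'
from h import *
own();go([.467,-.267,.1514],-10.65)
for n in('scene','side'):
  bot.grab_frame(n)
  for r in bot.cut_out(n,'roll')[:4]: print(n,round(r['score'],2),np.round(r['extent']))
  s=bot.get_state();f=s['tcp_pos']-.029*Rt()[:,2]
  p=f[:2]+[0,-.001];b=f[2]-.0134
  print(proj(n,[*p,b+.02]))
  try: print(fit([cyl(.03,.04)],{n:mask(n,'roll',p,b+.02)},p,b,False),p,b)
  except Exception as e: print(e)
E
```

```text
width: 0.0595
t: 42.7
tcp_pos: [0.4606, -0.2408, 0.1468]
eef_rot: [0.007, 0.996, -0.093, -0.017]
force: [0.0, -0.0, -1.1]
width: 0.0596
own x,y,z mm -28.6 -12.9 175.8 F [ 0.  -0.  -1.1] own fwd F 0.0 t 42.7 w 0.0596
t 42.7 pos [ 0.4616 -0.2405  0.1758] yaw -10.68 w 0.0596 F [ 0.  -0.  -1.1] units [0.44 0.98 0.98]
twist units -0.01
scene 0.88 [297. 231. 325. 260.]
scene 0.81 [341. 304. 366. 330.]
scene 0.63 [390. 166. 417. 197.]
[405.61020817 181.30252947]
(np.float64(0.4616), np.float64(-0.2387), np.float64(0.0071), np.float64(0.327)) [ 0.46220544 -0.24053157] 0.16320745993748173
side 0.75 [342. 151. 372. 178.]
side 0.69 [376. 288. 396. 306.]
side 0.64 [282. 248. 308. 274.]
[354.91971021 164.67302656]
(np.float64(0.4632), np.float64(-0.2409), np.float64(0.0117), np.float64(0.141)) [ 0.46246841 -0.24039077] 0.16361408565278301
```

```bash
python3 -m jog '[{"slide":[0.22,0.5,0],"twist":0,"grip":-1},{"slide":[0.22,0.48,0.3],"twist":0,"grip":-1},{"slide":[0,0,0.3],"twist":0,"grip":-1},{"slide":[0,0,0],"twist":0,"grip":-1}]' >/dev/null; python3 -c "
from h import *
own();go([.467,-.267,.1214],-10.65)"
python3 -m jog '[{"slide":[0,0,0.2],"twist":0,"grip":-1},{"slide":[0,0,0.2],"twist":0,"grip":-1},{"slide":[0,0,0],"twist":0,"grip":-1}]' >/dev/null; python3 -c "
from h import *
own();go([.467,-.267,.1214],-10.65)"
```

```text
own x,y,z mm -4.0 -2.7 160.1 F [ 0.8  0.3 -1.3] own fwd F -0.4 t 43.4 w 0.0597
t 43.4 pos [ 0.4671 -0.2665  0.1601] yaw -10.65 w 0.0597 F [ 0.8  0.3 -1.3] units [ 0.05 -0.01  1.55]
twist units -0.0
own x,y,z mm -4.4 -2.7 151.1 F [-0.4 -0.5 -1.3] own fwd F 0.6 t 43.7 w 0.0596
t 43.7 pos [ 0.4672 -0.2662  0.1511] yaw -10.57 w 0.0596 F [-0.4 -0.5 -1.3] units [0.04 0.01 1.19]
twist units 0.02
```

```bash
python3 -m jog '[{"slide":[0,0,0.2],"twist":0,"grip":-1},{"slide":[0,0,0],"twist":0,"grip":-1}]' >/dev/null; python3 -c "
from h import *
own()"
python3 -m jog '[{"slide":[0,0,0.16],"twist":0,"grip":-1},{"slide":[0,0,0],"twist":0,"grip":-1}]' >/dev/null; python3 -c "
from h import *
own()"
```

```text
own x,y,z mm -4.2 -2.6 146.4 F [-0.3 -0.7 -1.4] own fwd F 0.7 t 43.9 w 0.0595
own x,y,z mm -4.0 -2.6 142.5 F [ 0.  -0.8 -0.9] own fwd F 0.8 t 44.1 w 0.06
```

```bash
python3 -m jog '[{"slide":[0,0,0.2],"twist":0,"grip":-1},{"slide":[0,0,0.2],"twist":0,"grip":-1},{"slide":[0,0,0],"twist":0,"grip":-1}]' >/dev/null; python3 -c "
from h import *
own()"
python3 -m jog '[{"slide":[0,0,0.2],"twist":0,"grip":-1},{"slide":[0,0,0.16],"twist":0,"grip":-1},{"slide":[0,0,0],"twist":0,"grip":-1}]' >/dev/null; python3 -c "
from h import *
own()"
```

```text
own x,y,z mm -3.9 -3.3 132.0 F [-0.8  0.4 -1.7] own fwd F -0.2 t 44.4 w 0.0595
own x,y,z mm -3.6 -3.4 123.2 F [-0.  -0.4 -1.1] own fwd F 0.4 t 44.7 w 0.0596
```

```bash
python3 -m jog '[{"slide":[0,0,0.1],"twist":0,"grip":-1},{"slide":[0,0,0],"twist":0,"grip":-1}]' | grep force
python3 -m jog '[{"slide":[0,0,0],"twist":0,"grip":0.7},{"slide":[0,0,0],"twist":0,"grip":0.7},{"slide":[0,0,0],"twist":0,"grip":0.7},{"slide":[0,0,0],"twist":0,"grip":0.7},{"slide":[0,0,0],"twist":0,"grip":0.7}]'
python3 -m jog '[{"slide":[0,0,-0.3],"twist":0,"grip":0.7},{"slide":[0,0,-1],"twist":0,"grip":0.7},{"slide":[0,0,-1],"twist":0,"grip":0.7},{"slide":[0,0,-1],"twist":0,"grip":0.7},{"slide":[0,-1,0],"twist":0,"grip":0.7},{"slide":[0,-1,0],"twist":0,"grip":0.7},{"slide":[0,-1,0],"twist":0,"grip":0.7},{"slide":[0,-1,0],"twist":0,"grip":0.7}]'
python3 -m jog '[{"slide":[0,-1,0],"twist":0,"grip":0.7},{"slide":[0,-1,0],"twist":0,"grip":0.7},{"slide":[0,-1,0],"twist":0,"grip":0.7},{"slide":[0,-1,0],"twist":0,"grip":0.7},{"slide":[0,-1,0],"twist":0,"grip":0.7},{"slide":[0,0,0],"twist":0,"grip":0.7}]' |tail -1
python3 - <<'E'
from h import *
for n in('scene','side'):
  im=bot.grab_frame(n);cv2.imwrite(f'pics/end_{n}.png',im)
  p=(.467,-.268)
  try:
    m=mask(n,'roll',p,.128);print(n,fit([cyl(.03,.04)],{n:m},p,.108,False),fit([cyl(.03,.04)],{n:m},p,.118,False))
  except Exception as e: print(e)
  print('tool',fit(TOOL,{n:mask(n,'pry_tool',(.43,.225))},(.43,.225,-.16),.003))
  for t in('flux_bottle','finger_cots','glue_bottle'):
    for r in bot.cut_out(n,t)[:1]:
      q=np.argwhere(r['pixels']).mean(0);print(t,n,ray(n,q[1],q[0],.035 if t!='glue_bottle' else .037).round(3))
cover()
E
```

```text
force: [0.0, 0.3, -1.4]
t: 45.4
tcp_pos: [0.4658, -0.2674, 0.0925]
eef_rot: [0.008, 0.996, -0.092, -0.016]
force: [-0.8, -0.4, -0.4]
width: 0.0776
t: 46.2
tcp_pos: [0.4871, -0.1672, 0.1738]
eef_rot: [0.008, 0.996, -0.092, -0.015]
force: [1.0, -0.4, -0.4]
width: 0.0778
width: 0.0776
scene (np.float64(0.4683), np.float64(-0.2682), np.float64(-0.018), np.float64(0.112)) (np.float64(0.4627), np.float64(-0.2596), np.float64(0.0062), np.float64(0.135))
tool (np.float64(0.4321), np.float64(0.2242), np.float64(-0.1676), np.float64(0.107))
flux_bottle scene [0.604 0.091 0.035]
finger_cots scene [ 0.528 -0.371  0.035]
glue_bottle scene [ 0.614 -0.361  0.037]
side (np.float64(0.4674), np.float64(-0.2692), np.float64(0.0049), np.float64(0.687)) (np.float64(0.4664), np.float64(-0.2537), np.float64(-0.0081), np.float64(0.699))
tool (np.float64(0.4309), np.float64(0.2226), np.float64(-0.1605), np.float64(0.137))
flux_bottle side [0.601 0.093 0.035]
finger_cots side [0.607 0.199 0.035]
glue_bottle side [ 0.619 -0.344  0.037]
scene 0.96 [406.4, 128.6, 474.0, 210.3] [(np.float64(0.809), np.float64(1.55)), (np.float64(0.807), np.float64(1.6)), (np.float64(0.798), np.float64(1.5))]
side 0.66 [310.3, 380.0, 400.6, 411.0] [(np.float64(0.0), np.float64(1.6)), (np.float64(0.0), np.float64(1.55)), (np.float64(0.0), np.float64(1.5))]
```

```bash
python3 - <<'E'
from h import *
bot.grab_frame('scene');m=mask('scene','roll',(.467,-.268),.128)
print([(z,fit([cyl(.03,.04)],{'scene':m},(.467,-.268),z,False)) for z in(.100,.104,.108,.112)])
g=cv2.cvtColor(cv2.imread('pics/end_scene.png'),cv2.COLOR_BGR2GRAY)
v,u=np.nonzero(m);print(u.min(),u.max(),v.min(),v.max());a=np.linspace(0,6.28,60)
for z in(.108,.148): P=np.array([proj('scene',[.4675+.03*np.cos(t),-.268+.03*np.sin(t),z]) for t in a]);print(P.min(0).round(1),P.max(0).round(1))
own()
bot.job_done()
E
```

```text
[(0.1, (np.float64(0.4716), np.float64(-0.2745), np.float64(0.0106), np.float64(0.053))), (0.104, (np.float64(0.4687), np.float64(-0.2702), np.float64(0.0117), np.float64(0.06))), (0.108, (np.float64(0.4667), np.float64(-0.267), np.float64(0.0255), np.float64(0.067))), (0.112, (np.float64(0.4643), np.float64(-0.2625), np.float64(-0.0012), np.float64(0.076)))]
394 422 181 211
[393.  193.9] [420.2 211.1]
[395.2 179.6] [423.1 196.7]
own x,y,z mm -229.9 -0.9 199.7 F [-0.1  0.1 -0.6] own fwd F -0.1 t 47.6 w 0.0776
the job is handed in; nothing more can be done
```

I pried the cover open with the tool, swung it back to its stop, and laid the tool flat on the mat. I then set the large white roll on the spindle, released it and handed the job in at about 47.6 s. No verdict is given, so the points below are my own last checks.

**What went differently from plan**
- **Finger offset:** the first two grasps of the tool closed on air. Lowering the closed fingers until they touched the handle showed the real fingertips about 29 mm short of the reported TCP. I corrected for that from then on.
- **Tilting the blade:** the gripper could not be tilted, so I pressed the blade tip on the orange ramp and let the tool pivot in the grip to about 33°. I then slid it up the slot to roughly 25 mm inside (tip near own x = -35 mm), lifted the cover, and pushed it back until about 29 N showed it was at its stop.

**Last checks**
- **Cover:** about 1.55 rad in the scene view. The side view's last reading picked out the wrong object and was no use.
- **Roll:** it went down the spindle without contact force and was released at seat height. The scene outline matches a roll resting upright on the seat, at about (0.467, -0.267) in both views. The side view was mostly blocked, so its match was weak, and the outline fit cannot pin the roll's height to the millimetre.
- **Tool:** flat on the mat near (0.431, 0.223) in both views.
- **Bystanders:** the brown bottle is within 3 mm in both views. The white tub is within 1 mm in the side view, but the scene view reported something else for it. The white bottle reads 12 mm off in the side view, where the roll and cover are partly in the way; its start position is known only from that view, and I never touched it.
- **Gripper:** clear of everything, with no force reading.

I had used all 12 pictures by the time the roll was placed, so these last checks come from the networks and outline fits, not from looking at a picture.

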